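# Check hinged tins and photograph the sound ones for the sale

### The arm

A 6-joint arm with a two-finger parallel gripper is mounted at the origin on the work surface. World frame = base frame: x ahead of the robot, y to its left, z up, the work surface at z = 0. Lengths are in mm, angles in rad, forces in N, time in s.
With the tool pointing down it reaches from about 350 to 975 mm from the base axis. Payload 7.1 kg.
Tool frame: the origin (TCP) lies at the very end of the fingers, on their centre line; the grasp point (between the pads) lies 19 mm behind it (ctrl.grasp_offset is the distance from the TCP to the grasp point, in mm); z points along the fingers, y is the line along which they close (so a half turn about z gives the same grasp; the last joint's range is limited). The gripper opens to 88 mm and grips with 3 to 60 N. Pads are 20 mm wide; open, the fingers measure 115 mm over their backs; the gripper's body (75 mm by 178 mm) begins 61 mm behind the grasp point.
Start: joints at [-1.346, 0.423, 1.63, -0, 1.089, -0.019], TCP at [150.889, -606.496, 222.675] pointing down, gripper open.
Joint ranges: [-3, 3], [-0.9, 2.11], [0.09, 2.58], [-1.31, 4.45], [0.11, 2.69], [-2.54, 2.54]. Speed limits (rad/s): [2.39, 2.39, 3.01, 3.14, 3.14, 3.14].

### API

Orientations are given as a rotation vector (axis times angle).
In Python, from workcell import ctrl, viewer, ticket, models gives the robot as it stands.
- The arm moves only by the tool play_rows, never from a script. Its arguments are lists of equal length, an entry for each row: "dp": the shift along the world's x, y, z in mm, a list of three; "yaw": the turn about the world's z in degrees. In form: {"dp": [[tx, ty, tz], ...], "yaw": [yaw, ...]}. A call has 1 to 8 rows; each row shifts and turns the commanded pose from where the row before left it; what a row does not reach is not made up. A row lasts 1/12 s, in which the tool goes at most 41.7 mm and 7.16 degrees, less where a joint would pass 70% of its speed; a pose out of reach is approached as far as the arm can. A call is refused whole if a number of a shift passes 41.7 or a number of a turn 7.16, either way. A call with a gripper value outside its range is refused whole. "gripper" is the closure, from 0 (fully open) to 1 (shut), set as the call begins (left out, the last holds). The fingers move at their own pace and stop on an object; the grip force is fixed at half the most. Time passes only in rows, so rows that do not move let the fingers close. It gives the time, the measured TCP pose, the force, the opening and the grip force at its end, in the units of the state.
- ctrl.get_obs(): the state, without advancing time (a new reading comes with each control period).
- viewer.get_image(name): name is "scene" or "top" or "wrist"; returns a dict with "pixels" (384x512x3 uint8, red, green, blue), "range_z" (384x512 float32, mm along the optical axis (not along the pixel's ray), 0 where there is no reading), "fx", "fy", "cx", "cy" (pixels), "T" (4x4, takes a point from camera to world coordinates); the wrist camera has in their place "hand_eye" (4x4, takes a point from camera to tool coordinates, whose origin is the TCP and whose axes are the flange's). Camera axes: x right, y up, looking along -z (the intrinsics and any distortion apply to the point x, -y, -z); pixel columns grow to the right and rows downward; lengths in mm; the calibration is good to about 2 mm. A picture is of the moment at which its call begins: read the wrist's pose just before it.
- ticket.close_job(): hands the job in; it is judged then, once.
Trained networks look in a picture, given as the dict that the camera call returned (one of the last four; its "shot" number tells which), for a name from the list of things; names that differ only in an ending like _2 or _b are one class to them, and where a whole thing is asked for, a point or a joint stands for the part that bears it (a point fixed in the world has none). Each returns a list of dicts, best first, with "conf" (0 to 1); they miss things now and then, are a little off and sometimes report something else, mostly with a low value. They report only what shows in the picture. A call takes as long as a camera call. They do not tell look-alikes from the thing itself.
- models.look_for(picture, name): "bbox" ([centre column, centre row, width, height] in pixels, round what is visible of it).
- models.landmark_of(picture, name): "location" ([column, row] in pixels: a listed point, or the origin of a listed thing).
The state is a dict: "t": time; "qpos": joint angles; "qvel": joint speeds; "joint_torque": joint torques, N m; "ee_pos": TCP position; "orientation": TCP orientation; "ft_force": force on the tool from outside, world axes, zero at the start; "moment": the same for the moment, N m; "width": finger opening in mm; "grasp_force": force on a finger pad.
Only numpy, scipy, OpenCV 4.12 (cv2) and the standard library are available. Lean on these libraries where they do the work, as an engineer would, in place of code of your own. Each camera call takes 0.05 s, during which the arm holds its last target. There are 200 camera calls.

### The job

Try the lid of every brass tin by lifting its tab about a third of the way and letting go: a sound lid drops shut, a stiff one stays up. Stand the sound tins on the white photo board with their lids opened right back, and stand the stiff ones on the cork mat with their lids left ajar for the repairer. When every tin is in its place, take the picture by pressing the camera's pedal right down to its stop for a moment, then let it come up; don't disturb the other pieces on the table.

Things in the scene. Friction and masses are not known exactly. Their poses are not given: they have to be found in the camera images.
- tin_a_mid (a point): Centre, half-way up, of a loose hinged brass tin (all look alike; any may be absent; sound or stiff). Base 70 (x) x 50 (y) x 24 mm high, lid 10 mm thick on it: 34 mm high in all, about 300 g, nearly all in the base. Axes turn with the base: z up, -x the front with the thumb tab (turned roughly to the robot), +x the hinged back. Lid 46 mm wide: fingers closing along y on the base clear it.
- tin_a_lid (a joint): Angle of that tin's lid: 0 shut, grows as the front rises. Hinge line along the tin's y at the top back edge of the base: 35 mm behind and 7 mm above the tin's centre point; the tab's pinching place is 86 mm from it, 5 mm above the lid's lower face. A sound lid opens to 1.85 rad; past upright it falls back and stays there by itself.
- tin_b_mid (a point): Centre of another brass tin, alike in every size and axis to tin_a; it may be absent; sound or stiff. On all tins the thumb tab is a tongue on the lid 14 mm wide (y), 6 mm thick, 26 mm long, straight out of the lid's front; shut, its mid-thickness lies 12 mm above this point. The place to pinch it lies 16 mm ahead of the base's front face.
- tin_b_lid (a joint): As for tin_a. On all tins: a sound lid let go at a third open falls shut within half a second; a stiff one stays where it is left, takes about 0.6 N at the tab to move and binds for good at 0.65 rad. Raising a tab slowly (short of binding) does not lift the base off the table.
- tin_c_mid (a point): Centre of another brass tin, alike in every size and axis to tin_a; it may be absent; sound or stiff. 
- tin_c_lid (a joint): Angle of this tin's lid, as for tin_a and tin_b.
- tin_d_mid (a point): Centre of another brass tin, alike in every size and axis to tin_a; it may be absent; sound or stiff. 
- tin_d_lid (a joint): Angle of this tin's lid, as for tin_a and tin_b.
- tin_e_mid (a point): Centre of another brass tin, alike in every size and axis to tin_a; it may be absent; sound or stiff. 
- tin_e_lid (a joint): Angle of this tin's lid, as for tin_a and tin_b.
- board_top (a point): Centre of the top of the white photo board, 170 mm (x) by 320 mm (y), 3 mm thick, lying on the table; room for three tins side by side along y. Axes: x away from the robot, y to the left, z up. Board, camera and shutter pedal are fixed together to the table. The camera, 185 mm high, stands 300 mm from this point at the left (+y) end, its lens ending 227 mm from it.
- pedal_pad (a point): Middle of the rubber pad on the upper face of the camera's shutter pedal, a steel plate 44 mm (board's x) by 110 mm lying along the board's front edge; pad 42 x 50 mm. The pedal is hinged at its -y end and slopes up to its +y end; this point is 59 mm above the table at rest and goes down some 23 mm, to about 36 mm, at the stop.
- pedal (a joint): Pedal angle: 0 up at rest, 0.28 rad fully down at its stop. A spring returns it; fully down takes about 10 N straight down on the pad.
- mat_top (a point): Centre of the top of the cork returns mat, 150 mm (x) by 220 mm (y), 3 mm thick, fixed to the table. z up.
- saucer: Bystander: small white saucer, 90 mm across; origin at the centre of its underside.
- sugar_bowl: Bystander: white lidded sugar bowl, 74 mm high; origin at the centre of its underside.
- jug: Bystander: white jug, 75 mm high; origin at the centre of its underside.
- candlestick: Bystander: brass candlestick, 100 mm high; origin at the centre of its underside.
- tea_tin: Bystander: dark round caddy, 75 mm high; origin at the centre of its underside.
- pill_box: Bystander: small blue round pot, 21 mm high; origin at the centre of its underside.
Mind the look-alikes: they are no part of the job. What is shaped like the part that bears tin_c_mid but green, pink or red is not meant.

How it is judged:
By the outcome, as a careful person would: the job done as asked, in the order asked, and still so for the second after the job is handed in, with the robot touching nothing.
Of tin_a, tin_c, tin_e only 2 to 3 are there at a start; the rules pass over those that are not, and their reading is None.
Of tin_b, tin_d only 1 to 2 are there at a start; the rules pass over those that are not, and their reading is None.
At some moment in a run one of tin_a, tin_b, tin_c, tin_d, tin_e may be knocked a few centimetres aside while the robot is not near it.
It also fails if it takes over 210 s, if anything falls off the work surface, if the arm or the gripper's body presses on something with over 40 N, if the wrist force passes 120 N, or if a joint passes its speed limit or range.

## Working session

There is one attempt and no reset: what is moved stays moved. The work goes in short steps, Python scripts to look and compute and a tool call to move; the robot and the scene stay as the last step left them, time stands still between calls to the robot, and variables do not carry over. Pictures are saved under pics/ and viewed, at most 14 in all, crops included, and the job is handed in when it is done.

Besides the shell and the picture viewer there is one more tool, called after "Call:" by a JSON object that holds its "method" and its "body", one argument or row to a line. play_rows: Moves the arm, as the interface text tells. Its arguments: {"type":"object","properties":{"dp":{"type":"array"},"yaw":{"type":"array"},"gripper":{"type":"number"}},"required":["dp","yaw"]}

```bash
mkdir -p pics; cat > h.py <<'E'
import numpy as np, cv2
from workcell import ctrl, viewer, ticket, models
from scipy.spatial.transform import Rotation as R
def shot(name):
    o=ctrl.get_obs(); p=viewer.get_image(name)
    if 'T' not in p:
        W=np.eye(4); W[:3,:3]=R.from_rotvec(o['orientation']).as_matrix(); W[:3,3]=o['ee_pos']
        p['W']=W@np.array(p['hand_eye'])
    else: p['W']=np.array(p['T'])
    return p
def cloud(p):
    d=p['range_z'].astype(float); v,u=np.mgrid[:d.shape[0],:d.shape[1]]
    X=np.stack([(u-p['cx'])/p['fx']*d,-(v-p['cy'])/p['fy']*d,-d],-1)
    P=X@p['W'][:3,:3].T+p['W'][:3,3]; P[d<=0]=np.nan
    return P
def onplane(p,u,v,z):
    r=p['W'][:3,:3]@np.array([(u-p['cx'])/p['fx'],-(v-p['cy'])/p['fy'],-1]); o=p['W'][:3,3]
    return o+r*(z-o[2])/r[2]
def save(p,n,crop=None,s=1):
    im=p['pixels'][...,::-1]
    if crop: a,b,c,d=crop; im=im[b:d,a:c]
    cv2.imwrite(f'pics/{n}.png',cv2.resize(im,None,fx=s,fy=s,interpolation=cv2.INTER_CUBIC))
E
python3 - <<'E'
from h import *
p=shot('top'); save(p,'top0',s=1.5)
q=shot('scene'); save(q,'scene0',s=1.5)
P=cloud(p)
for k in p:
    if k not in('pixels','range_z'): print(k,p[k])
for n in ['tin_a_mid','board_top','pedal_pad','mat_top','saucer','sugar_bowl','jug','candlestick','tea_tin','pill_box']:
    for r in models.landmark_of(p,n)[:8]:
        u,v=r['location']; print(n,round(r['conf'],2),np.round([u,v]),np.round(P[int(v),int(u)]))
print(ctrl.get_obs())
E
```

```text
fx 348.12914186645446
fy 348.12914186645446
cx 256.68249245513294
cy 194.46168774163755
T [[-1.50790512e-02  9.93834155e-01 -1.09846683e-01  3.51125395e+02]
 [-9.99834260e-01 -1.38661167e-02  1.17976391e-02 -7.64529312e+01]
 [ 1.02017498e-02  1.10006375e-01  9.93878525e-01  1.05010672e+03]
 [ 0.00000000e+00  0.00000000e+00  0.00000000e+00  1.00000000e+00]]
shot 1
W [[-1.50790512e-02  9.93834155e-01 -1.09846683e-01  3.51125395e+02]
 [-9.99834260e-01 -1.38661167e-02  1.17976391e-02 -7.64529312e+01]
 [ 1.02017498e-02  1.10006375e-01  9.93878525e-01  1.05010672e+03]
 [ 0.00000000e+00  0.00000000e+00  0.00000000e+00  1.00000000e+00]]
tin_a_mid 0.73 [277. 190.] [ 479. -148.   35.]
board_top 0.86 [149. 165.] [562. 238.   3.]
pedal_pad 0.83 [118. 204.] [442. 309.  60.]
mat_top 0.93 [259. 146.] [617. -95.   3.]
saucer 0.73 [188. 226.] [378. 117.   9.]
sugar_bowl 0.8 [276. 105.] [ 727. -149.   55.]
sugar_bowl 0.32 [236. 107.] [721. -28.  59.]
jug 0.75 [237. 106.] [718. -32.  75.]
candlestick 0.7 [374. 125.] [ 680. -451.   11.]
candlestick 0.47 [277. 190.] [ 479. -148.   35.]
tea_tin 0.89 [131. 231.] [364. 262.  76.]
pill_box 0.46 [345. 232.] [ 353. -348.   20.]
{'t': 0.6, 'qpos': array([-1.34600776e+00,  4.23091282e-01,  1.62989407e+00,  1.96880055e-05,
        1.08860616e+00, -1.89703660e-02]), 'qvel': array([-1.68418788e-03, -1.49842523e-03, -8.79584329e-05, -3.15952432e-05,
        3.87053650e-04, -3.26240319e-04]), 'joint_torque': array([ 1.32287059e-03, -5.44292378e+01, -2.73932451e+01,  6.45057089e-02,
        1.69481279e-02, -9.78543795e-06]), 'ee_pos': array([ 150.89021248, -606.49821747,  222.68284499]), 'orientation': array([-3.11828906e+00, -3.81934058e-01, -2.74391038e-05]), 'ft_force': array([ 0.0347501 , -0.22258095,  0.0911027 ]), 'moment': array([ 0.06277634, -0.02899088, -0.05365006]), 'grasp_force': 0.0, 'width': 87.82592728493124}
```

View pics/top0.png

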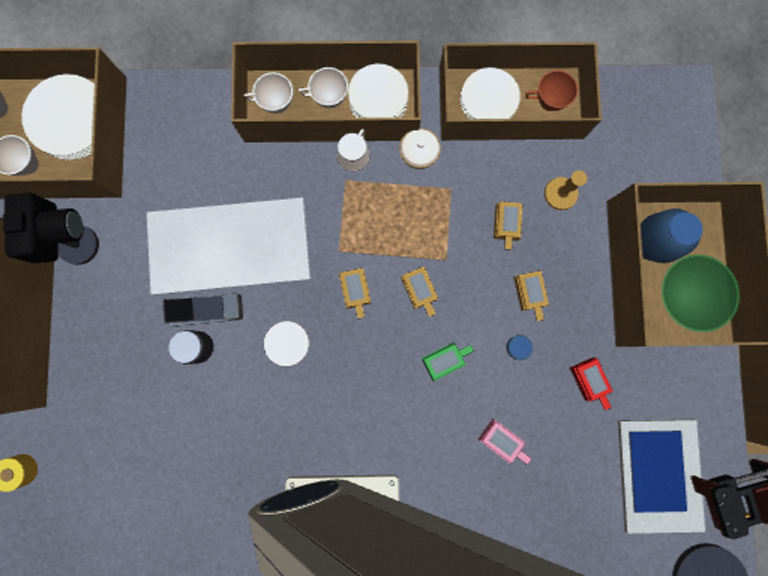

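View pics/scene0.png

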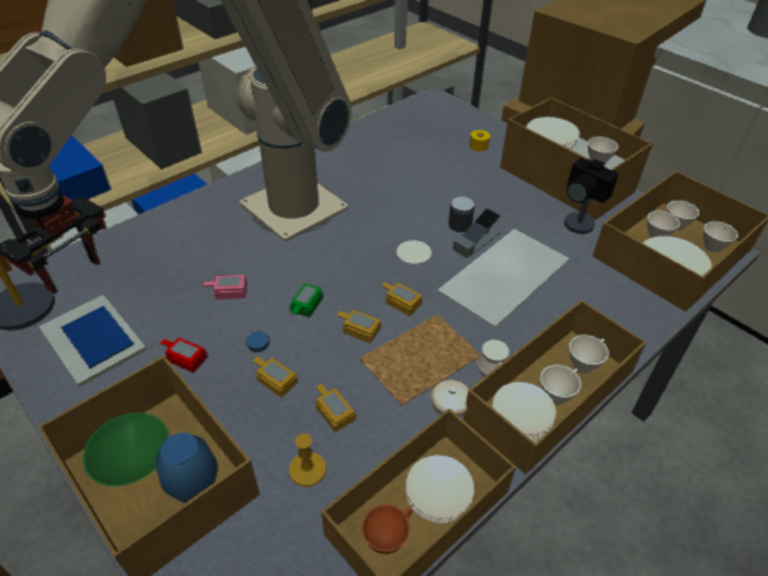

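The top picture shows four brass tins, at 1.5x-scale pixels (355,290), (421,290), (533,293) and (508,222). The look-alikes are green (445,360), pink (503,440) and red (593,380), plus the brass candlestick (565,190). The board is at (228,246), the pedal at (203,308) and the mat at (396,220). Next I'll measure the poses.

```bash
cat >> h.py <<'E'
from scipy.optimize import minimize
def tins(p, z0=0, seeds=None):
    """brass blobs -> list of (cx,cy,yaw of tin +x axis, lid height info)"""
    P=cloud(p); hsv=cv2.cvtColor(p['pixels'],cv2.COLOR_RGB2HSV)
    m=((hsv[...,0]>12)&(hsv[...,0]<28)&(hsv[...,1]>130)&(hsv[...,2]>60)&(P[...,2]>8)&(P[...,2]<150)).astype(np.uint8)
    m=cv2.morphologyEx(m,cv2.MORPH_CLOSE,np.ones((5,5)))
    n,l,st,_=cv2.connectedComponentsWithStats(m); out=[]
    for i in range(1,n):
        if st[i,4]<120: continue
        c,_=cv2.findContours((l==i).astype(np.uint8),cv2.RETR_EXTERNAL,cv2.CHAIN_APPROX_NONE)
        f=np.zeros_like(m); cv2.drawContours(f,c,-1,1,-1)
        pts=P[f>0]; pts=pts[np.isfinite(pts[:,0])&(pts[:,2]>z0+8)]
        if len(pts)<100: continue
        out.append((pts,st[i]))
    return out
def fit(pts,zmin=0,tabs=True):
    """fit T-shaped footprint (70x50 + 26x14 tab at -x) to top pts (xy)"""
    xy=pts[pts[:,2]>zmin][:,:2]; c0=xy.mean(0)
    # grid raster of occupancy, 2mm
    g=np.arange(-75,76,2.); gx,gy=np.meshgrid(g,g,indexing='ij')
    H=np.zeros(gx.shape,np.uint8); ij=np.round((xy-c0+75)/2).astype(int); ok=((ij>=0)&(ij<76)).all(1); H[tuple(ij[ok].T)]=1
    H=cv2.morphologyEx(H,cv2.MORPH_CLOSE,np.ones((5,5))).astype(float)
    def cost(a):
        x,y,t=a; dx=gx-x;dy=gy-y; u=dx*np.cos(t)+dy*np.sin(t); v=-dx*np.sin(t)+dy*np.cos(t)
        s=lambda d:1/(1+np.exp(-d/1.0))
        b=s(35-abs(u))*s(25-abs(v)); tb=s(u+62)*s(-u-34)*s(7-abs(v))
        return ((np.maximum(b,tb)-H)**2).sum()
    best=min((minimize(cost,(dx,dy,t),method='Nelder-Mead',options=dict(initial_simplex=np.array([(dx,dy,t),(dx+5,dy,t),(dx,dy+5,t),(dx,dy,t+.15)]))) for t in np.arange(-1.2,1.3,.3) for dx,dy in[(5,0)]),key=lambda r:r.fun)
    return best.x[0]+c0[0],best.x[1]+c0[1],np.degrees(best.x[2]),best.fun
def rect(p,P,mask):
    n,l,st,_=cv2.connectedComponentsWithStats(mask.astype(np.uint8)); i=1+st[1:,4].argmax()
    q=P[l==i]; q=q[np.isfinite(q[:,0])]; return cv2.minAreaRect(q[:,:2].astype(np.float32)),np.median(q[:,2])
E
python3 - <<'E'
from h import *
p=shot('top'); P=cloud(p); hsv=cv2.cvtColor(p['pixels'],cv2.COLOR_RGB2HSV)
for pts,s in tins(p):
    print('blob',s,np.round(np.percentile(pts[:,2],[5,50,95])),np.round(fit(pts),1))
h,s,v=[hsv[...,i].astype(int) for i in range(3)]
near=lambda x,y,r:np.hypot(P[...,0]-x,P[...,1]-y)<r
print('board',rect(p,P,near(562,238,200)&(s<40)&(v>150)&(P[...,2]<12)))
print('mat',rect(p,P,near(617,-95,150)&(h<22)&(s>60)&(P[...,2]<12)))
print('pedal',rect(p,P,near(442,290,90)&(P[...,2]>12)&(P[...,0]>415)&(P[...,0]<475)))
q=P[near(442,300,90)&(P[...,0]>425)&(P[...,0]<455)]
for y in range(220,370,10):
    k=q[abs(q[:,1]-y)<5]; print(y,np.round(np.median(k[:,2]),1) if len(k) else None,end=' ')
E
```

```text
blob [364 114  27  23 356] [  9.  18. 100.] [ 662.2 -451.6   48.9  361.3]
blob [330 135  18  31 246] [21. 33. 37.] [ 605.5 -337.3   -5.3   67.7]
blob [227 179  20  33 228] [29. 34. 37.] [473.6 -28.3  11.8  83.9]
blob [268 178  23  32 249] [28. 33. 37.] [ 472.9 -155.4   22.8   70. ]
blob [344 181  21  33 262] [21. 33. 37.] [ 463.6 -377.8   11.6   72.7]
blob [  0 303  23  25 401] [13. 39. 43.] [131.  612.3   3.9 317.4]
board (((568.3588256835938, 231.70468139648438), (174.31214904785156, 325.2846984863281), 4.884791851043701), np.float64(2.7662302841395103))
mat (((616.0835571289062, -110.90573120117188), (220.0907440185547, 150.7991943359375), 84.49209594726562), np.float64(2.6337563952845358))
pedal (((439.626953125, 265.9564208984375), (47.322078704833984, 130.91184997558594), 0.0780780091881752), np.float64(42.45867499550786))
220 36.5 230 32.8 240 34.6 250 38.3 260 40.5 270 44.2 280 48.3 290 53.5 300 56.4 310 59.9 320 62.5 330 64.5 340 None 350 None 360 0.5
```

Call:
{"method": "play_rows", "body": {
  "dp": [
    [31, 28, 0],
    [31, 28, 0],
    [31, 28, 0],
    [31, 28, 0],
    [31, 28, 0],
    [31, 28, 0],
    [31, 28, 0],
    [31, 28, 0]
  ],
  "yaw": [0, 0, 0, 0, 0, 0, 0, -2.4]
}}

```text
t: 1.32
ee_pos: [399.5, -381.6, 223.0]
orientation: [3.125, 0.317, 0.001]
ft_force: [-0.1, -0.4, -1.2]
width: 87.6
grasp_force: 0.0
```

Call:
{"method": "play_rows", "body": {
  "dp": [
    [0, 0, 0],
    [0, 0, 0],
    [0, 0, 0]
  ],
  "yaw": [0, 0, 0]
}}

```text
t: 1.57
ee_pos: [398.2, -383.2, 222.7]
orientation: [3.125, 0.319, -0.0]
ft_force: [-1.2, 0.5, 0.3]
width: 87.6
grasp_force: 0.0
```

```bash
cat >> h.py <<'E'
def state():
    o=ctrl.get_obs(); M=R.from_rotvec(o['orientation']).as_matrix()
    print('t',round(o['t'],2),'tcp',np.round(o['ee_pos'],1),'yaw',round(float(np.degrees(np.arctan2(M[1,0],M[0,0]))),2),'z',np.round(M[:,2],3),'f',np.round(o['ft_force'],1),'w',round(o['width'],1),'g',round(o['grasp_force'],1))
def report(p,z0=0):
    for pts,s in tins(p,z0):
        f=fit(pts)
        if f[3]<250: print('tin px',s[:4],'n',len(pts),'z',np.round(np.percentile(pts[:,2],[5,50,95])),'xy',np.round(f[:2],1),'yaw',round(f[2],1),'cost',round(f[3]))
E
python3 - <<'E'
from h import *
state(); p=shot('wrist'); save(p,'w0',s=1.2); report(p); print(p['hand_eye'])
E
```

```text
t 1.57 tcp [ 398.2 -383.2  222.7] yaw 11.65 z [-0. -0. -1.] f [-1.2  0.5  0.3] w 87.6 g 0.0
tin px [53 30 68 88] n 3286 z [15. 34. 36.] xy [ 473.9 -158.5] yaw 21.1 cost 55
tin px [249  84  39  78] n 2253 z [33. 35. 36.] xy [ 464.7 -379.9] yaw 10.1 cost 72
tin px [424 229  88  34] n 2035 z [ 20.  65. 108.] xy [ 336.5 -773.6] yaw 206.9 cost 149
[[-7.10102651e-04  9.54349024e-01  2.98692878e-01  8.29775759e+01]
 [ 9.99999748e-01  6.82990350e-04  1.95154629e-04 -7.34885917e-01]
 [-1.77587234e-05  2.98692941e-01 -9.54349269e-01 -1.62433510e+02]
 [ 0.00000000e+00  0.00000000e+00  0.00000000e+00  1.00000000e+00]]
```

View pics/w0.png

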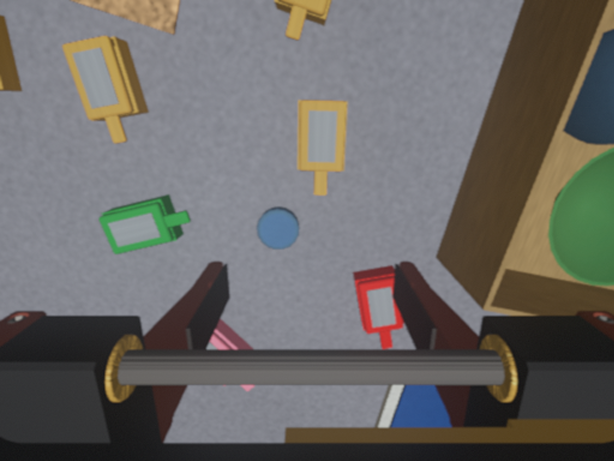

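Call:
{"method": "play_rows", "body": {
  "dp": [
    [4, -1.4, -15],
    [4, -1.4, -20],
    [4, -1.4, -30],
    [4, -1.4, -36],
    [0, 0, -36],
    [0, 0, -30],
    [0, 0, -20],
    [0, 0, -14.7]
  ],
  "yaw": [-1.2, 0, 0, 0, 0, 0, 0, 0],
  "gripper": 0.55
}}

```text
t: 2.28
ee_pos: [411.9, -389.2, 18.4]
orientation: [-3.127, -0.28, 0.003]
ft_force: [2.0, 0.4, 0.0]
width: 40.2
grasp_force: 0.0
```

Call:
{"method": "play_rows", "body": {
  "dp": [
    [0, 0, 0],
    [0, 0, 0],
    [0, 0, 0]
  ],
  "yaw": [0, 0, 0]
}}

```text
t: 2.53
ee_pos: [414.0, -390.0, 21.8]
orientation: [3.128, 0.281, 0.001]
ft_force: [-0.4, -0.5, 1.4]
width: 39.5
grasp_force: 0.0
```

Call:
{"method": "play_rows", "body": {
  "dp": [
    [0, 0, 0],
    [0, 0, 0],
    [0, 0, 0],
    [0, 0, 0],
    [0, 0, 0],
    [0, 0, 0]
  ],
  "yaw": [0, 0, 0, 0, 0, 0],
  "gripper": 0.86
}}

```text
t: 3.03
ee_pos: [414.7, -389.1, 21.5]
orientation: [3.128, 0.284, 0.001]
ft_force: [-1.1, -0.9, 3.5]
width: 13.8
grasp_force: 30.0
```

```bash
python3 - <<'E'
from h import *
state(); p=shot('wrist'); save(p,'w1',s=1.2); report(p)
E
```

```text
t 3.03 tcp [ 414.7 -389.1   21.5] yaw 10.37 z [ 0.001 -0.001 -1.   ] f [-1.1 -0.9  3.5] w 13.8 g 30.0
tin px [216  94  89 162] n 11181 z [32. 35. 36.] xy [ 464.9 -380.2] yaw 9.2 cost 55
tin px [227 280   9  35] n 162 z [109. 119. 123.] xy [ 283.6 -409.1] yaw 54.1 cost 10
tin px [283 280   8  56] n 269 z [114. 122. 124.] xy [ 286.8 -311. ] yaw 37.3 cost 13
```

View pics/w1.png

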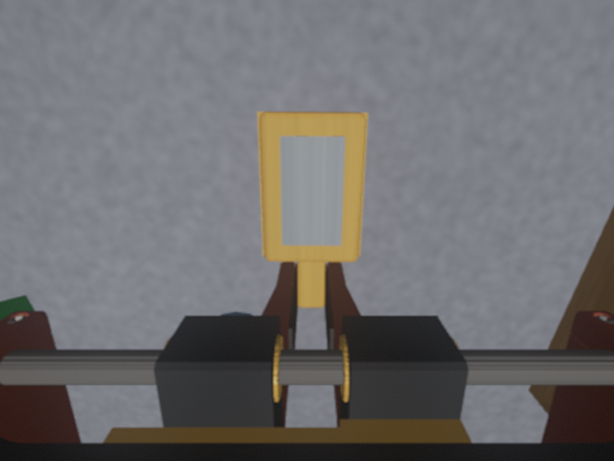

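Call:
{"method": "play_rows", "body": {
  "dp": [
    [0.3, 0, 3],
    [0.3, 0, 3],
    [0.5, 0.1, 3],
    [0.5, 0.1, 3],
    [0.7, 0.1, 2.9],
    [0.7, 0.1, 2.9],
    [0.9, 0.1, 2.9],
    [0.9, 0.2, 2.9]
  ],
  "yaw": [0, 0, 0, 0, 0, 0, 0, 0]
}}

```text
t: 3.75
ee_pos: [419.1, -387.9, 44.8]
orientation: [-3.129, -0.284, 0.0]
ft_force: [-0.9, -0.5, -2.5]
width: 13.9
grasp_force: 30.0
```

Call:
{"method": "play_rows", "body": {
  "dp": [
    [1.1, 0.2, 2.8],
    [1.1, 0.2, 2.8],
    [1.2, 0.2, 2.7],
    [1.3, 0.2, 2.7],
    [1.4, 0.2, 2.6],
    [1.5, 0.3, 2.6],
    [1.6, 0.3, 2.5],
    [1.6, 0.3, 2.5]
  ],
  "yaw": [0, 0, 0, 0, 0, 0, 0, 0]
}}

```text
t: 4.42
ee_pos: [430.0, -386.0, 66.0]
orientation: [3.129, 0.284, 0.0]
ft_force: [-0.7, 0.7, -1.9]
width: 13.7
grasp_force: 30.0
```

Call:
{"method": "play_rows", "body": {
  "dp": [
    [0, 0, 0],
    [0, 0, 0],
    [0, 0, 0]
  ],
  "yaw": [0, 0, 0]
}}

```text
t: 4.67
ee_pos: [430.1, -386.2, 65.9]
orientation: [3.128, 0.284, 0.001]
ft_force: [0.6, -0.7, -1.5]
width: 13.5
grasp_force: 30.0
```

```bash
python3 - <<'E'
from h import *
state(); p=shot('wrist'); save(p,'w2',s=1.2); report(p)
E
```

```text
t 4.67 tcp [ 430.1 -386.2   65.9] yaw 10.37 z [ 0. -0. -1.] f [ 0.6 -0.7 -1.5] w 13.5 g 30.0
tin px [215  63  90 192] n 13586 z [56. 78. 80.] xy [ 495.1 -373.9] yaw 10.3 cost 229
tin px [ 0 96 19 44] n 446 z [ 8. 13. 21.] xy [ 324.6 -218.5] yaw 86.8 cost 36
```

View pics/w2.png

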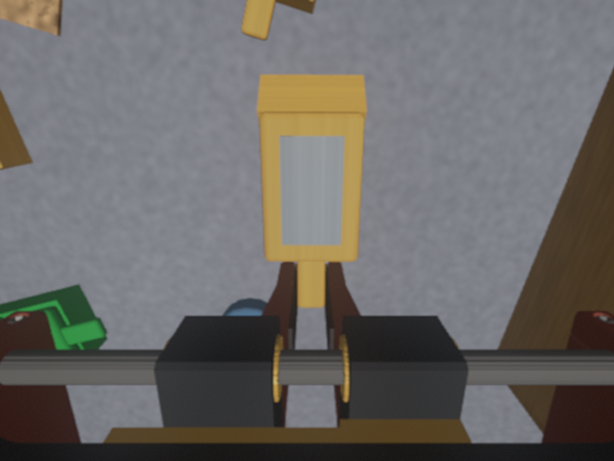

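The wrist view shows the lid staying level in the grip, with its top at about z 78 and the base's back edge visible at (312,93). So the tin has been partly lifted by the pads' torsion. I'll check it from the side.

```bash
python3 - <<'E'
from h import *
p=shot('wrist');P=cloud(p)
for v in range(56,110,4): print(v,np.round(P[v,260],1))
q=shot('scene'); 
c=q['W']; Q=np.linalg.inv(c)@np.array([464,-380,30,1]); u=q['cx']+q['fx']*Q[0]/-Q[2]; v=q['cy']-q['fy']*Q[1]/-Q[2]; print(u,v)
u,v=int(u),int(v); save(q,'s2',(u-60,max(0,v-50),u+60,v+40),5)
E
```

```text
56 [ 541.4 -366.     0.6]
60 [ 5.387e+02 -3.664e+02  4.000e-01]
64 [ 530.4 -367.7   52.1]
68 [ 528.  -368.2   55.3]
72 [ 525.7 -368.6   58.2]
76 [ 523.5 -369.    59.3]
80 [ 521.4 -369.4   60.9]
84 [ 519.2 -369.8   62.5]
88 [ 517.  -370.1   65.7]
92 [ 515.  -370.5   66.5]
96 [ 512.8 -370.9   76.6]
100 [ 510.9 -371.2   78.5]
104 [ 509.  -371.6   77.6]
108 [ 507.1 -371.9   78.4]
183.30775451075965 247.80423775453315
```

View pics/s2.png

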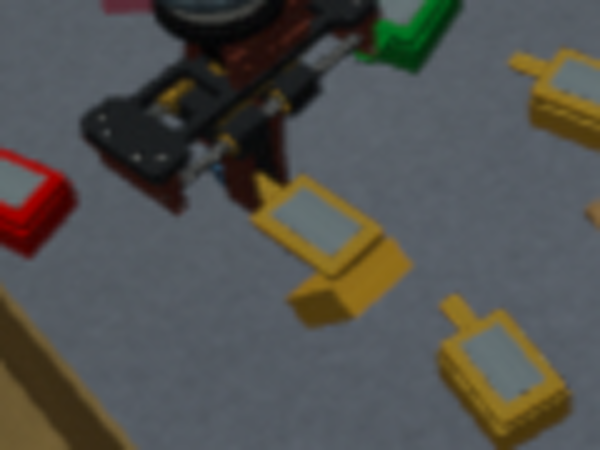

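The side view shows the lid held level while the base droops from its hinge at about 0.8 rad, with its front edge on the table. I'll lower it again and re-pinch only the tip of the tab, so that it can swivel.

Call:
{"method": "play_rows", "body": {
  "dp": [
    [-3, -0.5, -5],
    [-3, -0.5, -5],
    [-2.5, -0.5, -5.5],
    [-2.2, -0.4, -5.6],
    [-1.8, -0.3, -5.7],
    [-1.4, -0.3, -5.8],
    [-1, -0.2, -5.9],
    [-0.6, -0.1, -5.9]
  ],
  "yaw": [0, 0, 0, 0, 0, 0, 0, 0]
}}

```text
t: 5.48
ee_pos: [414.1, -388.9, 20.7]
orientation: [-3.129, -0.284, 0.0]
ft_force: [0.2, -0.1, 3.2]
width: 13.6
grasp_force: 30.0
```

Call:
{"method": "play_rows", "body": {
  "dp": [
    [0, 0, 0],
    [0, 0, 0],
    [0, 0, 0]
  ],
  "yaw": [0, 0, 0]
}}

```text
t: 5.73
ee_pos: [414.2, -388.7, 21.2]
orientation: [-3.128, -0.284, 0.001]
ft_force: [0.6, -0.6, 1.1]
width: 13.8
grasp_force: 30.0
```

Call:
{"method": "play_rows", "body": {
  "dp": [
    [0, 0, 0],
    [0, 0, 0],
    [0, 0, 0],
    [0, 0, 0],
    [0, 0, 0],
    [0, 0, 0]
  ],
  "yaw": [0, 0, 0, 0, 0, 0],
  "gripper": 0.7
}}

```text
t: 6.23
ee_pos: [414.3, -388.8, 21.4]
orientation: [-3.129, -0.284, 0.0]
ft_force: [-0.8, -0.2, 0.3]
width: 26.2
grasp_force: 0.0
```

```bash
cat >> h.py <<'E'
def prof(p,x,y,yaw,half=12):
    """height profile along tin axis through estimated tin centre: u -> median z"""
    P=cloud(p).reshape(-1,3); P=P[np.isfinite(P[:,0])]; t=np.radians(yaw)
    u=(P[:,0]-x)*np.cos(t)+(P[:,1]-y)*np.sin(t); v=-(P[:,0]-x)*np.sin(t)+(P[:,1]-y)*np.cos(t)
    for a in range(-80,85,8):
        k=P[(abs(v)<half)&(abs(u-a)<4),2]
        print(a,int(np.median(k)) if len(k) else None,end='; ')
    print()
E
python3 - <<'E'
from h import *
state(); p=shot('wrist'); report(p); prof(p,465,-380,10)
E
```

```text
t 6.23 tcp [ 414.3 -388.8   21.4] yaw 10.37 z [-0.  0. -1.] f [-0.8 -0.2  0.3] w 26.2 g 0.0
tin px [203 281  12  55] n 329 z [111. 120. 124.] xy [ 281.5 -289.4] yaw 37.3 cost 15
tin px [304 282  12  54] n 331 z [114. 121. 124.] xy [ 297.1 -327.9] yaw 58.2 cost 12
-80 0; -72 0; -64 0; -56 0; -48 0; -40 0; -32 129; -24 119; -16 0; -8 1; 0 31; 8 31; 16 32; 24 34; 32 35; 40 35; 48 35; 56 35; 64 35; 72 35; 80 None;
```

Call:
{"method": "play_rows", "body": {
  "dp": [
    [0, 0, 10],
    [0, 0, 15],
    [0, 0, 15],
    [0, 0, 20],
    [0, 0, 20],
    [0, 0, 20],
    [0, 0, 0],
    [0, 0, 0]
  ],
  "yaw": [0, 0, 0, 0, 0, 0, 0, 0]
}}

```text
t: 6.95
ee_pos: [415.0, -389.5, 123.0]
orientation: [3.126, 0.284, 0.003]
ft_force: [0.5, -0.0, -0.8]
width: 26.6
grasp_force: 0.0
```

```bash
python3 - <<'E'
from h import *
state(); p=shot('wrist'); report(p);save(p,'w3',s=1.2); report(shot('top'))
E
```

```text
t 6.95 tcp [ 415.  -389.5  123. ] yaw 10.37 z [ 0.002 -0.002 -1.   ] f [ 0.5 -0.  -0.8] w 26.6 g 0.0
tin px [434   0  78 290] n 10712 z [ 47.  82. 112.] xy [ 361.8 -541.8] yaw -45.0 cost 156
tin px [226  24  59 119] n 5186 z [32. 35. 36.] xy [ 518.2 -368.4] yaw 13.2 cost 45
tin px [227 179  20  33] n 404 z [29. 34. 37.] xy [473.5 -28.3] yaw 11.9 cost 86
tin px [268 178  23  32] n 416 z [28. 33. 37.] xy [ 472.7 -155.3] yaw 22.9 cost 69
```

View pics/w3.png

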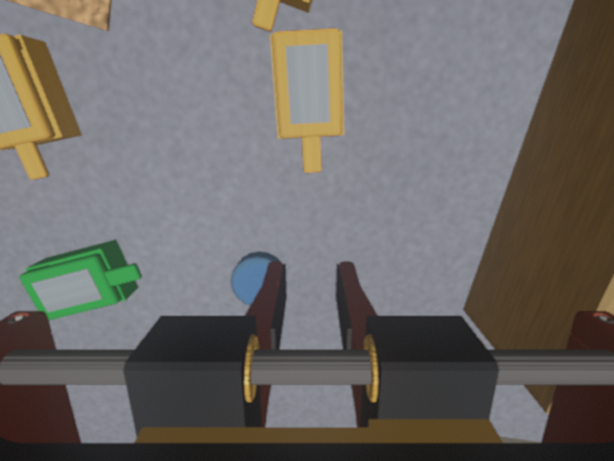

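Call:
{"method": "play_rows", "body": {
  "dp": [
    [10, 2, 0],
    [15, 2.5, 0],
    [13.8, 2.3, -5],
    [0, 0, -20],
    [0, 0, -30],
    [0, 0, -25],
    [0, 0, -12],
    [0, 0, -7]
  ],
  "yaw": [2, 0, 0, 0, 0, 0, 0, 0]
}}

```text
t: 7.72
ee_pos: [453.1, -380.7, 19.7]
orientation: [-3.12, -0.34, 0.004]
ft_force: [0.6, 0.0, -0.1]
width: 26.4
grasp_force: 0.0
```

Call:
{"method": "play_rows", "body": {
  "dp": [
    [0, 0, 0],
    [0, 0, 0],
    [0, 0, 0]
  ],
  "yaw": [0, 0, 0]
}}

```text
t: 7.97
ee_pos: [454.1, -382.7, 23.5]
orientation: [3.122, 0.338, 0.002]
ft_force: [0.2, -0.1, 1.2]
width: 26.5
grasp_force: 0.0
```

Call:
{"method": "play_rows", "body": {
  "dp": [
    [0, 0, 0],
    [0, 0, 0],
    [0, 0, 0],
    [0, 0, 0],
    [0, 0, 0],
    [0, 0, 0]
  ],
  "yaw": [0, 0, 0, 0, 0, 0],
  "gripper": 0.86
}}

```text
t: 8.47
ee_pos: [453.6, -382.7, 23.0]
orientation: [3.122, 0.338, 0.002]
ft_force: [-0.5, -1.7, 4.8]
width: 13.0
grasp_force: 25.1
```

Call:
{"method": "play_rows", "body": {
  "dp": [
    [0.2, 0, 2.4],
    [0.2, 0, 2.4],
    [0.3, 0.1, 2.4],
    [0.3, 0.1, 2.4],
    [0.4, 0.1, 2.4],
    [0.5, 0.1, 2.4],
    [0.5, 0.1, 2.4],
    [0.6, 0.2, 2.4]
  ],
  "yaw": [0, 0, 0, 0, 0, 0, 0, 0]
}}

```text
t: 9.13
ee_pos: [455.9, -381.2, 41.7]
orientation: [-3.123, -0.338, 0.001]
ft_force: [-1.5, -1.1, -1.2]
width: 13.1
grasp_force: 25.2
```

```bash
python3 - <<'E'
from h import *
state(); p=shot('wrist'); report(p); prof(p,518,-368,12.5)
E
```

```text
t 9.13 tcp [ 455.9 -381.2   41.7] yaw 12.37 z [-0.001  0.    -1.   ] f [-1.5 -1.1 -1.2] w 13.1 g 25.2
tin px [229 280   8  34] n 152 z [131. 139. 143.] xy [ 342.7 -404.5] yaw 73.2 cost 10
tin px [282 280   8  56] n 262 z [135. 142. 145.] xy [ 342.2 -305.3] yaw 40.9 cost 11
-80 0; -72 107; -64 90; -56 79; -48 86; -40 149; -32 138; -24 46; -16 45; -8 43; 0 42; 8 40; 16 39; 24 37; 32 35; 40 0; 48 0; 56 18; 64 33; 72 23; 80 0;
```

Call:
{"method": "play_rows", "body": {
  "dp": [
    [1.1, 0.2, 3.8],
    [1.2, 0.3, 3.8],
    [1.4, 0.3, 3.7],
    [1.6, 0.4, 3.7],
    [1.7, 0.4, 3.6],
    [1.9, 0.4, 3.5],
    [2.0, 0.4, 3.4],
    [2.1, 0.5, 3.3]
  ],
  "yaw": [0, 0, 0, 0, 0, 0, 0, 0]
}}

```text
t: 9.85
ee_pos: [469.2, -378.4, 70.7]
orientation: [-3.123, -0.338, 0.0]
ft_force: [-2.5, -0.7, -0.4]
width: 12.7
grasp_force: 27.6
```

Call:
{"method": "play_rows", "body": {
  "dp": [
    [0, 0, 0],
    [0, 0, 0]
  ],
  "yaw": [0, 0]
}}

```text
t: 10.02
ee_pos: [469.4, -378.5, 70.6]
orientation: [3.123, 0.339, 0.0]
ft_force: [-2.3, -1.1, 0.0]
width: 13.0
grasp_force: 27.6
```

```bash
python3 - <<'E'
from h import *
state(); p=shot('wrist'); prof(p,518,-368,12.5)
E
```

```text
t 10.02 tcp [ 469.4 -378.5   70.6] yaw 12.38 z [ 0. -0. -1.] f [-2.3 -1.1  0. ] w 13.0 g 27.6
-80 1; -72 0; -64 0; -56 119; -48 127; -40 109; -32 177; -24 174; -16 166; -8 62; 0 57; 8 53; 16 48; 24 43; 32 38; 40 1; 48 0; 56 12; 64 33; 72 34; 80 34;
```

Call:
{"method": "play_rows", "body": {
  "dp": [
    [0, 0, 0],
    [0, 0, 0],
    [0, 0, 0],
    [0, 0, 0],
    [0, 0, 0],
    [0, 0, 0],
    [0, 0, 0],
    [0, 0, 0]
  ],
  "yaw": [0, 0, 0, 0, 0, 0, 0, 0],
  "gripper": 0.6
}}

```text
t: 10.73
ee_pos: [469.2, -378.5, 70.4]
orientation: [3.123, 0.338, 0.0]
ft_force: [-0.8, -0.6, 0.1]
width: 35.0
grasp_force: 0.0
```

```bash
python3 - <<'E'
from h import *
state(); p=shot('wrist'); prof(p,518,-368,12.5); report(p)
E
```

```text
t 10.73 tcp [ 469.2 -378.5   70.4] yaw 12.37 z [ 0. -0. -1.] f [-0.8 -0.6  0.1] w 35.0 g 0.0
-80 0; -72 0; -64 0; -56 31; -48 32; -40 32; -32 178; -24 168; -16 35; -8 35; 0 35; 8 35; 16 35; 24 34; 32 33; 40 0; 48 0; 56 16; 64 33; 72 34; 80 34; 
tin px [228  97  67 126] n 6545 z [32. 35. 36.] xy [ 518.6 -368.2] yaw 10.9 cost 40
```

Call:
{"method": "play_rows", "body": {
  "dp": [
    [0, 0, 15],
    [0, 0, 25],
    [0, 0, 20],
    [15, 3, 0],
    [20, 4, 0],
    [14.4, 3.3, 0],
    [0, 0, -10],
    [0, 0, -25]
  ],
  "yaw": [0, 0, 0, 0, -0.6, 0, 0, 0],
  "gripper": 0.05
}}

```text
t: 11.45
ee_pos: [521.1, -368.9, 96.7]
orientation: [3.121, 0.325, 0.006]
ft_force: [0.1, -0.2, 0.6]
width: 82.5
grasp_force: 0.0
```

Call:
{"method": "play_rows", "body": {
  "dp": [
    [0, 0, -30],
    [0, 0, -30],
    [0, 0, -18],
    [0, 0, -11.4],
    [0, 0, 0],
    [0, 0, 0],
    [0, 0, 0]
  ],
  "yaw": [0, 0, 0, 0, 0, 0, 0]
}}

```text
t: 12.03
ee_pos: [518.9, -368.5, 6.6]
orientation: [3.124, 0.322, 0.001]
ft_force: [0.4, 0.4, 0.4]
width: 83.8
grasp_force: 0.0
```

Call:
{"method": "play_rows", "body": {
  "dp": [
    [0, 0, 0],
    [0, 0, 0],
    [0, 0, 0],
    [0, 0, 0],
    [0, 0, 0],
    [0, 0, 0]
  ],
  "yaw": [0, 0, 0, 0, 0, 0],
  "gripper": 0.6
}}

```text
t: 12.53
ee_pos: [518.7, -368.3, 6.3]
orientation: [3.125, 0.322, 0.001]
ft_force: [-0.6, -0.3, 2.3]
width: 49.6
grasp_force: 30.0
```

Call:
{"method": "play_rows", "body": {
  "dp": [
    [0, 0, 5],
    [0, 0, 15],
    [0, 0, 25],
    [0, 0, 30],
    [0, 0, 30],
    [0, 0, 20],
    [0, 0, 0],
    [0, 0, 0]
  ],
  "yaw": [0, 0, 0, 0, 0, 0, 0, 0]
}}

```text
t: 13.2
ee_pos: [519.0, -368.5, 132.5]
orientation: [3.123, 0.322, 0.003]
ft_force: [-0.7, 0.2, -3.8]
width: 49.8
grasp_force: 30.0
```

```bash
python3 - <<'E'
from h import *
state(); p=shot('wrist'); o=ctrl.get_obs()['ee_pos']; prof(p,o[0],o[1],11.7); report(p,); report(shot('top'))
E
```

```text
t 13.2 tcp [ 519.  -368.5  132.5] yaw 11.77 z [ 0.002 -0.002 -1.   ] f [-0.7  0.2 -3.8] w 49.8 g 30.0
-80 None; -72 None; -64 157; -56 158; -48 158; -40 158; -32 None; -24 160; -16 161; -8 161; 0 161; 8 161; 16 161; 24 240; 32 161; 40 0; 48 0; 56 23; 64 33; 72 34; 80 34; 
tin px [213  38  73 114] n 4612 z [32. 35. 36.] xy [ 608.3 -339.4] yaw -8.2 cost 41
tin px [  3 147  80  96] n 4340 z [15. 34. 36.] xy [ 475.5 -158. ] yaw 21.0 cost 48
tin px [227 179  20  33] n 404 z [29. 34. 37.] xy [473.5 -28.2] yaw 11.8 cost 81
tin px [268 178  23  33] n 418 z [28. 34. 37.] xy [ 472.6 -155.6] yaw 22.8 cost 76
```

Call:
{"method": "play_rows", "body": {
  "dp": [
    [2.4, 10, 0],
    [2.4, 20, 0],
    [2.4, 30, 0],
    [2.4, 35, 0],
    [2.4, 35, 0],
    [2.4, 35, 0],
    [2.4, 35, 0],
    [2.4, 35, 0]
  ],
  "yaw": [0, 0, 0, 0, 0, 0, 0, 0]
}}

```text
t: 13.97
ee_pos: [536.4, -130.6, 129.4]
orientation: [-3.124, -0.322, 0.004]
ft_force: [0.5, 1.0, -2.6]
width: 49.7
grasp_force: 30.0
```

Call:
{"method": "play_rows", "body": {
  "dp": [
    [2.4, 35, 0],
    [2.4, 35, 0],
    [2.4, 35, 0],
    [2.4, 35, 0],
    [2.4, 35, 0],
    [2.4, 35, 0],
    [2.4, 35, 0],
    [2.4, 35, 0]
  ],
  "yaw": [-0.9, -0.9, -0.9, -0.9, -0.9, -0.9, -0.8, -0.7]
}}

```text
t: 14.63
ee_pos: [555.3, 148.9, 129.3]
orientation: [3.138, 0.133, -0.005]
ft_force: [0.2, -0.3, -3.2]
width: 49.7
grasp_force: 30.0
```

Call:
{"method": "play_rows", "body": {
  "dp": [
    [2.5, 35, 0],
    [2.5, 35, 0],
    [2.5, 35, 0],
    [2.5, 30, 0],
    [2.5, 20, 0],
    [2.5, 15, 0],
    [2.5, 11.4, 0],
    [0, 0, 0]
  ],
  "yaw": [0, 0, 0, 0, 0, 0, 0, 0]
}}

```text
t: 15.3
ee_pos: [574.2, 330.0, 130.0]
orientation: [-3.139, -0.136, 0.001]
ft_force: [0.4, -0.6, -3.0]
width: 49.6
grasp_force: 30.0
```

Call:
{"method": "play_rows", "body": {
  "dp": [
    [0, 0, -10],
    [0, 0, -20],
    [0, 0, -25],
    [0, 0, -20],
    [0, 0, -15],
    [0, 0, -10],
    [0, 0, 0],
    [0, 0, 0]
  ],
  "yaw": [0, 0, 0, 0, 0, 0, 0, 0]
}}

```text
t: 15.97
ee_pos: [574.5, 327.7, 30.7]
orientation: [3.138, 0.132, -0.001]
ft_force: [0.3, -0.2, -2.4]
width: 50.0
grasp_force: 30.0
```

```bash
python3 - <<'E'
from h import *
state(); p=shot('wrist'); P=cloud(p); s=cv2.cvtColor(p['pixels'],cv2.COLOR_RGB2HSV); m=(s[...,1]<40)&(s[...,2]>150)&(P[...,2]<10)&(P[...,2]>-5)
print(rect(p,P,m)); q=P[m]; print(np.median(q[:,2]),q.min(0),q.max(0))
E
```

```text
t 15.97 tcp [574.5 327.7  30.7] yaw 4.83 z [-0.001 -0.    -1.   ] f [ 0.3 -0.2 -2.4] w 50.0 g 30.0
(((582.758544921875, 263.30352783203125), (132.84292602539062, 259.4183654785156), 4.511970520019531), np.float64(3.4968492741874684))
3.5001095878231183 [469.95908569 130.89965905   0.76356964] [656.81680494 397.36766661   6.08220352]
```

Call:
{"method": "play_rows", "body": {
  "dp": [
    [0, 0, -8],
    [0, 0, -7],
    [0, 0, -4],
    [0, 0, -2],
    [0, 0, 0],
    [0, 0, 0],
    [0, 0, 0]
  ],
  "yaw": [0, 0, 0, 0, 0, 0, 0]
}}

```text
t: 16.6
ee_pos: [574.6, 328.3, 10.1]
orientation: [-3.139, -0.134, -0.0]
ft_force: [-0.1, 0.9, -2.5]
width: 49.7
grasp_force: 30.0
```

Call:
{"method": "play_rows", "body": {
  "dp": [
    [0, 0, 0],
    [0, 0, 0],
    [0, 0, 0],
    [0, 0, 0],
    [0, 0, 5],
    [0, 0, 15],
    [0, 0, 20],
    [0, 0, 20]
  ],
  "yaw": [0, 0, 0, 0, 0, 0, 0, 0],
  "gripper": 0.25
}}

```text
t: 17.27
ee_pos: [574.4, 328.2, 71.4]
orientation: [3.139, 0.133, -0.0]
ft_force: [0.5, -0.7, 0.3]
width: 65.7
grasp_force: 0.0
```

Call:
{"method": "play_rows", "body": {
  "dp": [
    [-15, -1, 0],
    [-25, -2, 0],
    [-25.8, -2.5, 0],
    [0, 0, 0]
  ],
  "yaw": [0, 0, 0, 0],
  "gripper": 0.65
}}

```text
t: 17.6
ee_pos: [504.3, 321.7, 70.8]
orientation: [3.137, 0.135, -0.005]
ft_force: [-0.7, -0.2, -0.7]
width: 42.8
grasp_force: 0.0
```

```bash
python3 - <<'E'
from h import *
state(); p=shot('wrist'); report(p,3)
a=np.arange(0,33)*1.76/32; r=93.5
x=r*(1-np.cos(a))+5*np.sin(a); z=r*np.sin(a)-5*(1-np.cos(a))
print(np.round(np.diff(x),1).tolist()); print(np.round(np.diff(z),1).tolist())
E
```

```text
t 17.6 tcp [504.3 321.7  70.8] yaw 4.92 z [-0.003 -0.002 -1.   ] f [-0.7 -0.2 -0.7] w 42.8 g 0.0
[0.4, 0.7, 1.0, 1.3, 1.5, 1.8, 2.1, 2.3, 2.6, 2.8, 3.0, 3.3, 3.5, 3.7, 3.9, 4.1, 4.2, 4.4, 4.5, 4.6, 4.8, 4.9, 4.9, 5.0, 5.1, 5.1, 5.1, 5.1, 5.1, 5.1, 5.1, 5.0]
[5.1, 5.1, 5.1, 5.0, 4.9, 4.8, 4.7, 4.6, 4.5, 4.3, 4.2, 4.0, 3.8, 3.6, 3.4, 3.2, 2.9, 2.7, 2.5, 2.2, 2.0, 1.7, 1.4, 1.1, 0.9, 0.6, 0.3, 0.0, -0.3, -0.5, -0.8, -1.1]
```

Call:
{"method": "play_rows", "body": {
  "dp": [
    [0, 0, -10],
    [0, 0, -20],
    [0, 0, -10],
    [0, 0, -5],
    [0, 0, 0],
    [0, 0, 0],
    [0, 0, 0]
  ],
  "yaw": [0, 0, 0, 0, 0, 0, 0]
}}

```text
t: 18.23
ee_pos: [509.3, 323.0, 25.3]
orientation: [-3.138, -0.133, -0.001]
ft_force: [-0.8, -0.2, -0.0]
width: 30.7
grasp_force: 0.0
```

```bash
python3 - <<'E'
from h import *
state(); p=shot('wrist'); prof(p,574.5,327.7,4.9)
P=cloud(p); m=(P[...,2]>30)&(P[...,2]<42)&(abs(P[...,0]-575)<100)&(abs(P[...,1]-328)<80); print(np.round(fit(P[m]),1), m.sum())
E
```

```text
t 18.23 tcp [509.3 323.   25.3] yaw 4.86 z [ 0.001  0.    -1.   ] f [-0.8 -0.2 -0. ] w 30.7 g 0.0
-80 3; -72 3; -64 3; -56 34; -48 133; -40 123; -32 37; -24 38; -16 38; -8 38; 0 38; 8 38; 16 38; 24 37; 32 37; 40 3; 48 3; 56 3; 64 3; 72 1; 80 None; 
[573.9 329.1   4.9 127.8] 12438
```

Call:
{"method": "play_rows", "body": {
  "dp": [
    [0, 0, 0],
    [0, 0, 0],
    [0, 0, 0],
    [0, 0, 0],
    [0, 0, 0],
    [0, 0, 0]
  ],
  "yaw": [0, 0, 0, 0, 0, 0],
  "gripper": 0.86
}}

```text
t: 18.78
ee_pos: [508.8, 322.9, 25.2]
orientation: [-3.138, -0.133, -0.001]
ft_force: [-0.8, 0.9, 1.5]
width: 13.1
grasp_force: 27.0
```

Call:
{"method": "play_rows", "body": {
  "dp": [
    [0.4, 0, 5.1],
    [0.7, 0.1, 5.1],
    [1, 0.1, 5.1],
    [1.3, 0.1, 5],
    [1.5, 0.1, 4.9],
    [1.8, 0.2, 4.8],
    [2.1, 0.2, 4.7],
    [2.3, 0.2, 4.6]
  ],
  "yaw": [0, 0, 0, 0, 0, 0, 0, 0]
}}

```text
t: 19.45
ee_pos: [519.7, 323.6, 64.7]
orientation: [3.139, 0.133, -0.001]
ft_force: [0.5, 1.2, -1.6]
width: 12.7
grasp_force: 28.2
```

Call:
{"method": "play_rows", "body": {
  "dp": [
    [2.6, 0.2, 4.5],
    [2.8, 0.2, 4.3],
    [3, 0.3, 4.2],
    [3.3, 0.3, 4],
    [3.5, 0.3, 3.8],
    [3.7, 0.3, 3.6],
    [3.9, 0.3, 3.4],
    [4.1, 0.3, 3.2]
  ],
  "yaw": [0, 0, 0, 0, 0, 0, 0, 0]
}}

```text
t: 20.12
ee_pos: [547.0, 326.0, 95.5]
orientation: [-3.139, -0.133, 0.0]
ft_force: [0.2, 0.3, -2.8]
width: 12.8
grasp_force: 30.0
```

```bash
python3 - <<'E'
from h import *
state(); p=shot('wrist'); prof(p,574.5,328,4.9)
E
```

```text
t 20.12 tcp [547.  326.   95.5] yaw 4.87 z [-0.  0. -1.] f [ 0.2  0.3 -2.8] w 12.8 g 30.0
-80 3; -72 3; -64 None; -56 4; -48 3; -40 165; -32 143; -24 152; -16 130; -8 202; 0 194; 8 190; 16 67; 24 57; 32 47; 40 35; 48 3; 56 3; 64 3; 72 0; 80 0;
```

Call:
{"method": "play_rows", "body": {
  "dp": [
    [4.2, 0.4, 2.9],
    [4.4, 0.4, 2.7],
    [4.5, 0.4, 2.5],
    [4.6, 0.4, 2.2],
    [4.8, 0.4, 2],
    [4.9, 0.4, 1.7],
    [4.9, 0.4, 1.4],
    [5, 0.4, 1.1]
  ],
  "yaw": [0, 0, 0, 0, 0, 0, 0, 0]
}}

```text
t: 20.83
ee_pos: [584.5, 329.2, 111.9]
orientation: [-3.139, -0.133, -0.0]
ft_force: [-1.1, -0.6, -1.4]
width: 12.8
grasp_force: 30.0
```

Call:
{"method": "play_rows", "body": {
  "dp": [
    [5.1, 0.4, 0.9],
    [5.1, 0.4, 0.6],
    [5.1, 0.4, 0.3],
    [5.1, 0.4, 0],
    [5.1, 0.4, -0.3],
    [5.1, 0.4, -0.5],
    [5.1, 0.4, -0.8],
    [5, 0.4, -1.1]
  ],
  "yaw": [0, 0, 0, 0, 0, 0, 0, 0]
}}

```text
t: 21.5
ee_pos: [625.2, 332.4, 110.8]
orientation: [3.139, 0.133, -0.0]
ft_force: [-0.0, -0.4, -2.9]
width: 13.2
grasp_force: 30.0
```

Call:
{"method": "play_rows", "body": {
  "dp": [
    [0, 0, 0],
    [0, 0, 0],
    [0, 0, 0],
    [0, 0, 0],
    [0, 0, 0],
    [0, 0, 0]
  ],
  "yaw": [0, 0, 0, 0, 0, 0],
  "gripper": 0.65
}}

```text
t: 22.0
ee_pos: [624.6, 332.4, 111.1]
orientation: [-3.139, -0.134, -0.001]
ft_force: [-0.1, 0.4, -0.1]
width: 30.6
grasp_force: 0.0
```

Call:
{"method": "play_rows", "body": {
  "dp": [
    [0, 0, 10],
    [0, 0, 20],
    [0, 0, 25],
    [0, 0, 25],
    [0, 0, 20],
    [0, 0, 10],
    [0, 0, 0],
    [0, 0, 0]
  ],
  "yaw": [0, 0, 0, 0, 0, 0, 0, 0]
}}

```text
t: 22.67
ee_pos: [624.6, 332.3, 221.1]
orientation: [-3.138, -0.133, -0.001]
ft_force: [0.1, 0.1, -0.8]
width: 30.7
grasp_force: 0.0
```

```bash
python3 - <<'E'
from h import *
state(); p=shot('top'); prof(p,574.5,328,4.9); report(p); save(p,'t5',(70,90,380,290),2.4)
E
```

```text
t 22.67 tcp [624.6 332.3 221.1] yaw 4.87 z [ 0.001  0.    -1.   ] f [ 0.1  0.1 -0.8] w 30.7 g 0.0
-80 2; -72 2; -64 3; -56 2; -48 2; -40 2; -32 2; -24 2; -16 2; -8 2; 0 2; 8 4; 16 5; 24 317; 32 317; 40 37; 48 40; 56 38; 64 37; 72 38; 80 37; 
tin px [107 126  20  32] n 459 z [16. 36. 40.] xy [639.2 331.1] yaw 4.4 cost 83
tin px [329 134  19  32] n 420 z [22. 33. 37.] xy [ 606.4 -336.8] yaw -7.3 cost 60
tin px [227 179  20  33] n 404 z [29. 34. 37.] xy [473.4 -28.2] yaw 12.0 cost 83
tin px [268 178  23  32] n 415 z [28. 34. 37.] xy [ 472.8 -155.3] yaw 22.8 cost 68
```

View pics/t5.png

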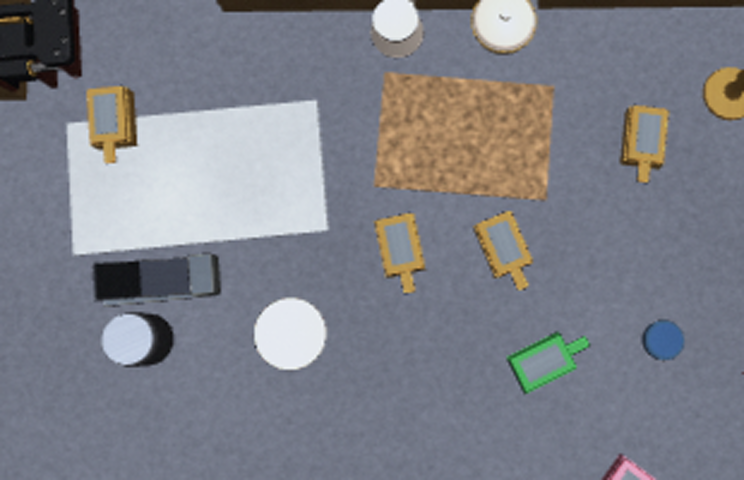

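The lid did not stay open. The late part of the arc dragged the tin to the board's far edge, at crop pixel (110,118), and it is shut again. I'll check clearances and re-seat it, then try a gentler grip.

```bash
python3 - <<'E'
from h import *
p=shot('wrist');P=cloud(p); m=(P[...,2]>31)&(P[...,2]<43)&(abs(P[...,0]-640)<90)&(abs(P[...,1]-331)<50); print(np.round(fit(P[m]),1), m.sum())
p=shot('top');P=cloud(p).reshape(-1,3); k=P[(P[:,2]>60)&(P[:,2]<160)&(P[:,0]>500)&(P[:,0]<760)&(P[:,1]>350)&(P[:,1]<520)]
for x in range(500,760,20):
    q=k[abs(k[:,0]-x)<10]; print(x, np.round(q[q[:,1].argmin()]) if len(q) else None)
E
```

```text
[640.8 335.1   5.5  51.6] 2197
500 None
520 None
540 None
560 [560. 455. 146.]
580 [573. 455. 137.]
600 [591. 458. 153.]
620 None
640 None
660 [670. 456.  84.]
680 [671. 457.  62.]
700 None
720 None
740 [749. 450. 107.]
```

Call:
{"method": "play_rows", "body": {
  "dp": [
    [8, 0.6, -10],
    [8, 0.6, -25],
    [0, 0, -35],
    [0, 0, -38],
    [0, 0, -38],
    [0, 0, -35],
    [0, 0, -20],
    [0, 0, -10.5]
  ],
  "yaw": [0.5, 0, 0, 0, 0, 0, 0, 0],
  "gripper": 0.05
}}

```text
t: 23.48
ee_pos: [637.9, 331.9, 3.3]
orientation: [3.135, 0.147, -0.011]
ft_force: [-0.8, -3.7, 15.9]
width: 80.7
grasp_force: 9.6
```

Call:
{"method": "play_rows", "body": {
  "dp": [
    [0, 0, 0],
    [0, 0, 0],
    [0, 0, 0]
  ],
  "yaw": [0, 0, 0]
}}

```text
t: 23.73
ee_pos: [641.4, 333.8, 9.7]
orientation: [-3.138, -0.147, -0.002]
ft_force: [-0.8, 0.2, 0.2]
width: 83.5
grasp_force: 0.0
```

Call:
{"method": "play_rows", "body": {
  "dp": [
    [0, 0, 0],
    [0, 0, 0],
    [0, 0, 0],
    [0, 0, 0],
    [0, 0, 0],
    [0, 0, 0]
  ],
  "yaw": [0, 0, 0, 0, 0, 0],
  "gripper": 0.6
}}

```text
t: 24.23
ee_pos: [640.8, 333.6, 9.7]
orientation: [-3.138, -0.147, -0.001]
ft_force: [-0.8, 0.2, 2.1]
width: 49.8
grasp_force: 30.0
```

Call:
{"method": "play_rows", "body": {
  "dp": [
    [0, 0, 6],
    [0, 0, 6],
    [-10, -1, 0],
    [-20, -1.7, 0],
    [-20, -1.7, 0],
    [-13, -1, 0],
    [0, 0, 0],
    [0, 0, 0]
  ],
  "yaw": [0, 0, 0, 0, 0, 0, 0, 0]
}}

```text
t: 24.9
ee_pos: [576.8, 328.2, 21.6]
orientation: [3.138, 0.148, -0.0]
ft_force: [0.8, 0.3, -2.4]
width: 49.9
grasp_force: 30.0
```

Call:
{"method": "play_rows", "body": {
  "dp": [
    [0, 0, -6],
    [0, 0, -5.5],
    [0, 0, 0],
    [0, 0, 0]
  ],
  "yaw": [0, 0, 0, 0]
}}

```text
t: 25.23
ee_pos: [578.3, 328.2, 9.4]
orientation: [-3.138, -0.147, -0.0]
ft_force: [0.1, 0.5, -2.7]
width: 49.6
grasp_force: 30.0
```

Call:
{"method": "play_rows", "body": {
  "dp": [
    [0, 0, 0],
    [0, 0, 0],
    [0, 0, 0],
    [0, 0, 0],
    [0, 0, 10],
    [0, 0, 20],
    [0, 0, 20],
    [0, 0, 10]
  ],
  "yaw": [0, 0, 0, 0, 0, 0, 0, 0],
  "gripper": 0.25
}}

```text
t: 25.9
ee_pos: [578.8, 328.8, 72.9]
orientation: [-3.137, -0.147, -0.005]
ft_force: [0.1, 1.0, 0.4]
width: 66.1
grasp_force: 0.0
```

Call:
{"method": "play_rows", "body": {
  "dp": [
    [-15, -1, 0],
    [-25, -2, 0],
    [-25, -2.5, 0],
    [0, 0, 0],
    [0, 0, 0],
    [0, 0, 0]
  ],
  "yaw": [0, 0, 0, 0, 0, 0],
  "gripper": 0.65
}}

```text
t: 26.4
ee_pos: [513.7, 323.2, 70.5]
orientation: [-3.137, -0.148, -0.003]
ft_force: [0.2, -0.4, 0.0]
width: 31.6
grasp_force: 0.0
```

```bash
cat >> h.py <<'E'
def tab(p,x,y,yaw,z0=0):
    """refit tin near (x,y) from shut-lid-height points; print tab tip u and lateral"""
    P=cloud(p); m=(P[...,2]>z0+25)&(P[...,2]<z0+40)&(np.hypot(P[...,0]-x,P[...,1]-y)<75)
    f=fit(P[m]); t=np.radians(f[2]); q=P[m]; d=q[:,:2]-np.array(f[:2]); u=d@[np.cos(t),np.sin(t)]; v=d@[-np.sin(t),np.cos(t)]
    k=u<-42
    print('fit',np.round(f,1),'tip u',np.round(np.percentile(u[k],[1,3]),1) if k.any() else None,'v',np.round(np.percentile(v[k],[3,97]),1) if k.any() else None,'tip xy',np.round(np.array(f[:2])-61*np.array([np.cos(t),np.sin(t)]),1))
E
python3 - <<'E'
from h import *
state(); p=shot('wrist'); tab(p,577,328,5,3)
E
```

```text
t 26.4 tcp [513.7 323.2  70.5] yaw 5.39 z [ 0.002  0.001 -1.   ] f [ 0.2 -0.4  0. ] w 31.6 g 0.0
fit [577.9 329.    5.3  43.6] tip u [-60.  -59.7] v [-6.5  6.9] tip xy [517.2 323.3]
```

Call:
{"method": "play_rows", "body": {
  "dp": [
    [-1.5, 0, -10],
    [0, 0, -17],
    [0, 0, -15],
    [0, 0, -10],
    [0, 0, -6],
    [0, 0, -4],
    [0, 0, 0],
    [0, 0, 0]
  ],
  "yaw": [0, 0, 0, 0, 0, 0, 0, 0]
}}

```text
t: 27.12
ee_pos: [511.4, 322.7, 8.0]
orientation: [-3.138, -0.147, -0.0]
ft_force: [-0.1, 0.6, 1.3]
width: 30.8
grasp_force: 0.0
```

Call:
{"method": "play_rows", "body": {
  "dp": [
    [0, 0, 0],
    [0, 0, 0],
    [0, 0, 0],
    [0, 0, 0],
    [0, 0, 0],
    [0, 0, 0]
  ],
  "yaw": [0, 0, 0, 0, 0, 0],
  "gripper": 0.835
}}

```text
t: 27.62
ee_pos: [511.4, 322.6, 8.1]
orientation: [-3.138, -0.147, -0.001]
ft_force: [0.3, -1.1, 0.4]
width: 14.8
grasp_force: 0.5
```

Call:
{"method": "play_rows", "body": {
  "dp": [
    [0, 0, 0],
    [0, 0, 0],
    [0, 0, 0]
  ],
  "yaw": [0, 0, 0],
  "gripper": 0.842
}}

```text
t: 27.87
ee_pos: [511.2, 322.6, 7.9]
orientation: [-3.138, -0.147, -0.0]
ft_force: [1.4, -1.3, 1.9]
width: 14.0
grasp_force: 1.6
```

Call:
{"method": "play_rows", "body": {
  "dp": [
    [0, 0, 0],
    [0, 0, 0],
    [0, 0, 0]
  ],
  "yaw": [0, 0, 0],
  "gripper": 0.846
}}

```text
t: 28.12
ee_pos: [511.3, 322.7, 7.9]
orientation: [-3.138, -0.147, -0.0]
ft_force: [1.1, -1.6, 2.5]
width: 13.7
grasp_force: 6.3
```

Call:
{"method": "play_rows", "body": {
  "dp": [
    [0, 0, 0],
    [0, 0, 0],
    [0, 0, 0]
  ],
  "yaw": [0, 0, 0],
  "gripper": 0.85
}}

```text
t: 28.37
ee_pos: [511.2, 322.7, 7.9]
orientation: [-3.138, -0.147, -0.0]
ft_force: [1.0, -1.3, 2.0]
width: 13.5
grasp_force: 10.9
```

Call:
{"method": "play_rows", "body": {
  "dp": [
    [0, 0, 0],
    [0, 0, 0],
    [0, 0, 4],
    [0, 0, 5],
    [0, 0, 0],
    [0, 0, 0]
  ],
  "yaw": [0, 0, 0, 0, 0, 0],
  "gripper": 0.8
}}

```text
t: 28.87
ee_pos: [511.5, 322.9, 17.4]
orientation: [-3.138, -0.147, -0.001]
ft_force: [0.3, -0.6, -0.1]
width: 17.5
grasp_force: 0.0
```

Call:
{"method": "play_rows", "body": {
  "dp": [
    [0, 0, 0],
    [0, 0, 0],
    [0, 0, 0],
    [0, 0, 0],
    [0, 0, 0]
  ],
  "yaw": [0, 0, 0, 0, 0],
  "gripper": 0.846
}}

```text
t: 29.28
ee_pos: [511.2, 322.6, 16.9]
orientation: [3.138, 0.147, -0.0]
ft_force: [0.5, -0.8, 1.1]
width: 13.9
grasp_force: 6.1
```

Call:
{"method": "play_rows", "body": {
  "dp": [
    [0.4, 0, 5.1],
    [0.7, 0.1, 5.1],
    [1, 0.1, 5.1],
    [1.3, 0.1, 5],
    [1.5, 0.1, 4.9],
    [1.8, 0.2, 4.8],
    [2.1, 0.2, 4.7],
    [2.3, 0.2, 4.6]
  ],
  "yaw": [0, 0, 0, 0, 0, 0, 0, 0]
}}

```text
t: 29.95
ee_pos: [522.2, 323.6, 56.7]
orientation: [3.138, 0.147, -0.001]
ft_force: [-0.4, -1.1, -0.6]
width: 13.7
grasp_force: 6.5
```

Call:
{"method": "play_rows", "body": {
  "dp": [
    [2.6, 0.2, 4.5],
    [2.8, 0.2, 4.3],
    [3, 0.3, 4.2],
    [3.3, 0.3, 4],
    [3.5, 0.3, 3.8],
    [3.7, 0.3, 3.6],
    [3.9, 0.3, 3.4],
    [4.1, 0.3, 3.2]
  ],
  "yaw": [0, 0, 0, 0, 0, 0, 0, 0]
}}

```text
t: 30.62
ee_pos: [549.7, 325.9, 87.6]
orientation: [-3.138, -0.147, -0.0]
ft_force: [-0.9, -0.6, 0.5]
width: 13.3
grasp_force: 7.8
```

```bash
python3 - <<'E'
from h import *
state(); p=shot('wrist'); prof(p,578,329,5.3)
E
```

```text
t 30.62 tcp [549.7 325.9  87.6] yaw 5.37 z [ 0.  0. -1.] f [-0.9 -0.6  0.5] w 13.3 g 7.8
-80 3; -72 4; -64 None; -56 3; -48 3; -40 158; -32 138; -24 144; -16 123; -8 195; 0 185; 8 180; 16 67; 24 57; 32 47; 40 36; 48 3; 56 3; 64 3; 72 0; 80 0;
```

Forces are tiny this time, so I'll finish the arc.

Call:
{"method": "play_rows", "body": {
  "dp": [
    [4.2, 0.4, 2.9],
    [4.4, 0.4, 2.7],
    [4.5, 0.4, 2.5],
    [4.6, 0.4, 2.2],
    [4.8, 0.4, 2],
    [4.9, 0.4, 1.7],
    [4.9, 0.4, 1.4],
    [5, 0.4, 1.1]
  ],
  "yaw": [0, 0, 0, 0, 0, 0, 0, 0]
}}

```text
t: 31.33
ee_pos: [586.9, 329.0, 103.7]
orientation: [3.138, 0.147, -0.0]
ft_force: [-1.2, -2.0, -0.1]
width: 13.9
grasp_force: 9.7
```

Call:
{"method": "play_rows", "body": {
  "dp": [
    [5.1, 0.4, 0.9],
    [5.1, 0.4, 0.6],
    [5.1, 0.4, 0.3],
    [5.1, 0.4, 0],
    [5.1, 0.4, -0.3],
    [5.1, 0.4, -0.5],
    [5.1, 0.4, -0.8],
    [5, 0.4, -1.1]
  ],
  "yaw": [0, 0, 0, 0, 0, 0, 0, 0]
}}

```text
t: 32.0
ee_pos: [627.6, 332.3, 102.6]
orientation: [-3.138, -0.147, 0.0]
ft_force: [-1.0, 0.6, -0.4]
width: 13.6
grasp_force: 10.6
```

Call:
{"method": "play_rows", "body": {
  "dp": [
    [0, 0, 0],
    [0, 0, 0],
    [0, 0, 0],
    [0, 0, 0],
    [0, 0, 0],
    [0, 0, 0]
  ],
  "yaw": [0, 0, 0, 0, 0, 0],
  "gripper": 0.65
}}

```text
t: 32.5
ee_pos: [627.1, 332.2, 102.9]
orientation: [-3.138, -0.147, -0.0]
ft_force: [0.6, 0.0, 0.9]
width: 30.6
grasp_force: 0.0
```

Call:
{"method": "play_rows", "body": {
  "dp": [
    [0, 0, 10],
    [0, 0, 20],
    [0, 0, 25],
    [0, 0, 25],
    [0, 0, 20],
    [0, 0, 0],
    [0, 0, 0]
  ],
  "yaw": [0, 0, 0, 0, 0, 0, 0]
}}

```text
t: 33.08
ee_pos: [627.8, 332.6, 204.7]
orientation: [-3.137, -0.147, -0.005]
ft_force: [-0.2, -0.7, 0.0]
width: 30.7
grasp_force: 0.0
```

```bash
python3 - <<'E'
from h import *
state(); p=shot('wrist'); save(p,'w6',s=1); p=shot('top'); prof(p,578,328,4.9); report(p)
E
```

```text
t 33.08 tcp [627.8 332.6 204.7] yaw 5.37 z [ 0.003  0.002 -1.   ] f [-0.2 -0.7  0. ] w 30.7 g 0.0
-80 2; -72 3; -64 2; -56 2; -48 2; -40 3; -32 16; -24 4; -16 5; -8 5; 0 5; 8 3; 16 5; 24 300; 32 24; 40 43; 48 75; 56 93; 64 112; 72 0; 80 -1; 
tin px [329 134  19  32] n 417 z [21. 33. 37.] xy [ 607.  -336.9] yaw -6.6 cost 63
tin px [227 179  20  33] n 403 z [30. 34. 37.] xy [473.5 -28.2] yaw 11.9 cost 83
tin px [268 178  23  32] n 417 z [28. 33. 37.] xy [ 472.8 -155.6] yaw 22.6 cost 71
```

View pics/w6.png

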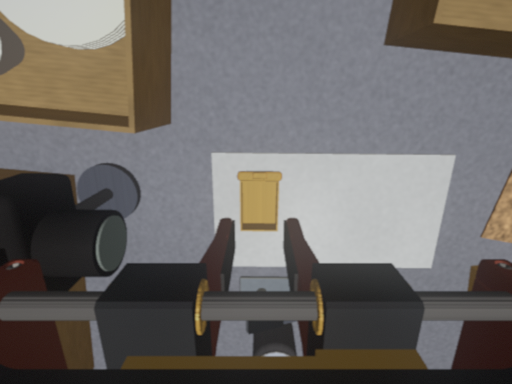

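Tin 1 is on the board at pixel (259,205), with its lid standing open at the back. On to tin 2.

Call:
{"method": "play_rows", "body": {
  "dp": [
    [-13.7, -23.5, 0],
    [-13.7, -23.5, 0],
    [-13.7, -23.5, 0],
    [-13.7, -23.5, 0],
    [-13.7, -23.5, 0],
    [-13.7, -23.5, 0],
    [-13.7, -23.5, 0],
    [-13.7, -23.5, 0]
  ],
  "yaw": [0.7, 0.7, 0.7, 0.7, 0.7, 0.7, 0.7, 0.5]
}}

```text
t: 33.85
ee_pos: [515.7, 142.9, 201.2]
orientation: [3.127, 0.296, -0.005]
ft_force: [-0.1, 0.1, 0.5]
width: 30.6
grasp_force: 0.0
```

Call:
{"method": "play_rows", "body": {
  "dp": [
    [-13.7, -23.5, -9],
    [-13.7, -23.5, -9],
    [-13.7, -23.5, -9],
    [-13.7, -23.5, -9],
    [-13.7, -23.5, -9],
    [-13.7, -23.5, -9],
    [-13.7, -23.5, -9],
    [-13.7, -23.5, -9]
  ],
  "yaw": [0, 0, 0, 0, 0, 0, 0, 0]
}}

```text
t: 34.52
ee_pos: [406.0, -44.5, 129.4]
orientation: [-3.127, -0.295, 0.004]
ft_force: [0.3, -0.1, 1.3]
width: 30.6
grasp_force: 0.0
```

Call:
{"method": "play_rows", "body": {
  "dp": [
    [0, 0, 0],
    [0, 0, 0],
    [0, 0, 0]
  ],
  "yaw": [0, 0, 0]
}}

```text
t: 34.77
ee_pos: [408.0, -43.6, 130.4]
orientation: [-3.127, -0.294, 0.001]
ft_force: [-0.4, -0.8, -0.2]
width: 30.7
grasp_force: 0.0
```

```bash
python3 - <<'E'
from h import *
state(); p=shot('wrist'); tab(p,475,-30,5); prof(p,475,-30,11)
a=np.arange(0,17)*.56/16; r=94
x=r*(1-np.cos(a))+5*np.sin(a); z=r*np.sin(a)-5*(1-np.cos(a))
print(np.round(np.diff(x),1).tolist()); print(np.round(np.diff(z),1).tolist())
E
```

```text
t 34.77 tcp [408.  -43.6 130.4] yaw 10.72 z [-0.001  0.    -1.   ] f [-0.4 -0.8 -0.2] w 30.7 g 0.0
fit [474.2 -27.2  10.9  39. ] tip u [-60.4 -60.1] v [-6.8  6.6] tip xy [414.2 -38.7]
-80 0; -72 0; -64 0; -56 31; -48 240; -40 227; -32 34; -24 35; -16 35; -8 35; 0 35; 8 35; 16 35; 24 34; 32 34; 40 0; 48 0; 56 0; 64 0; 72 0; 80 3; 
[0.2, 0.3, 0.5, 0.6, 0.7, 0.8, 0.9, 1.0, 1.1, 1.2, 1.3, 1.4, 1.6, 1.7, 1.8, 1.8]
[3.3, 3.3, 3.3, 3.2, 3.2, 3.2, 3.2, 3.1, 3.1, 3.1, 3.0, 3.0, 2.9, 2.8, 2.8, 2.7]
```

Call:
{"method": "play_rows", "body": {
  "dp": [
    [0.3, 3.8, -15],
    [0, 0, -25],
    [0, 0, -30],
    [0, 0, -25],
    [0, 0, -12],
    [0, 0, -6],
    [0, 0, -3.4],
    [0, 0, 0]
  ],
  "yaw": [0, 0, 0, 0, 0, 0, 0, 0],
  "gripper": 0.7
}}

```text
t: 35.48
ee_pos: [408.7, -39.5, 14.2]
orientation: [-3.128, -0.296, 0.0]
ft_force: [0.6, 0.2, 0.3]
width: 26.4
grasp_force: 0.0
```

Call:
{"method": "play_rows", "body": {
  "dp": [
    [0, 0, 0],
    [0, 0, 0],
    [0, 0, 0],
    [0, 0, 0],
    [0, 0, 0],
    [0, 0, 0],
    [0, 0, 0]
  ],
  "yaw": [0, 0, 0, 0, 0, 0, 0],
  "gripper": 0.847
}}

```text
t: 36.07
ee_pos: [408.8, -40.1, 14.7]
orientation: [3.127, 0.295, 0.002]
ft_force: [1.2, 0.1, 2.3]
width: 13.4
grasp_force: 8.0
```

Call:
{"method": "play_rows", "body": {
  "dp": [
    [0.2, 0, 3.3],
    [0.3, 0.1, 3.3],
    [0.5, 0.1, 3.3],
    [0.6, 0.1, 3.2],
    [0.7, 0.1, 3.2],
    [0.8, 0.1, 3.2],
    [0.9, 0.2, 3.2],
    [1, 0.2, 3.1]
  ],
  "yaw": [0, 0, 0, 0, 0, 0, 0, 0]
}}

```text
t: 36.73
ee_pos: [413.0, -39.0, 40.5]
orientation: [-3.128, -0.295, 0.001]
ft_force: [0.9, -0.7, -1.0]
width: 13.6
grasp_force: 7.9
```

Call:
{"method": "play_rows", "body": {
  "dp": [
    [1.1, 0.2, 3.1],
    [1.2, 0.2, 3.1],
    [1.3, 0.2, 3],
    [1.4, 0.3, 3],
    [1.6, 0.3, 2.9],
    [1.7, 0.3, 2.8],
    [1.8, 0.3, 2.8],
    [1.8, 0.3, 2.7]
  ],
  "yaw": [0, 0, 0, 0, 0, 0, 0, 0]
}}

```text
t: 37.4
ee_pos: [424.8, -36.9, 63.8]
orientation: [-3.128, -0.295, 0.002]
ft_force: [-2.2, -0.6, 0.6]
width: 13.2
grasp_force: 8.4
```

```bash
python3 - <<'E'
from h import *
state(); p=shot('wrist'); prof(p,474.2,-27.2,10.9)
E
```

```text
t 37.4 tcp [424.8 -36.9  63.8] yaw 10.77 z [-0.001  0.    -1.   ] f [-2.2 -0.6  0.6] w 13.2 g 8.4
-80 None; -72 None; -64 1; -56 129; -48 120; -40 102; -32 170; -24 167; -16 159; -8 63; 0 58; 8 53; 16 48; 24 43; 32 37; 40 1; 48 0; 56 0; 64 0; 72 0; 80 3;
```

Call:
{"method": "play_rows", "body": {
  "dp": [
    [0, 0, 0],
    [0, 0, 0],
    [0, 0, 0],
    [0, 0, 0],
    [0, 0, 0],
    [0, 0, 0],
    [0, 0, 0],
    [0, 0, 0]
  ],
  "yaw": [0, 0, 0, 0, 0, 0, 0, 0],
  "gripper": 0.65
}}

```text
t: 38.12
ee_pos: [425.2, -37.0, 63.5]
orientation: [-3.128, -0.295, 0.0]
ft_force: [-0.1, -0.9, 0.5]
width: 30.6
grasp_force: 0.0
```

```bash
python3 - <<'E'
from h import *
state(); p=shot('wrist'); prof(p,474.2,-27.2,10.9); tab(p,474,-27,11)
E
```

```text
t 38.12 tcp [425.2 -37.   63.5] yaw 10.77 z [-0.  0. -1.] f [-0.1 -0.9  0.5] w 30.6 g 0.0
-80 0; -72 0; -64 0; -56 32; -48 32; -40 32; -32 171; -24 161; -16 35; -8 35; 0 35; 8 35; 16 35; 24 34; 32 33; 40 0; 48 0; 56 0; 64 0; 72 0; 80 3; 
fit [473.8 -26.5  10.5  37.4] tip u [-60.7 -60.2] v [-6.7  6.1] tip xy [413.8 -37.6]
```

Call:
{"method": "play_rows", "body": {
  "dp": [
    [0, 0, 15],
    [0, 0, 20],
    [15, 3, 0],
    [20, 4, 0],
    [13.8, 3, 0],
    [0, 0, -15],
    [0, 0, -25],
    [0, 0, -20]
  ],
  "yaw": [0, 0, 0, 0, 0, 0, 0, 0],
  "gripper": 0.1
}}

```text
t: 38.83
ee_pos: [474.5, -26.9, 38.0]
orientation: [3.127, 0.295, 0.002]
ft_force: [-0.4, 0.4, -0.6]
width: 77.8
grasp_force: 0.0
```

Call:
{"method": "play_rows", "body": {
  "dp": [
    [0, 0, -15],
    [0, 0, -10],
    [0, 0, -5],
    [0, 0, -2],
    [0, 0, 0],
    [0, 0, 0]
  ],
  "yaw": [0, 0, 0, 0, 0, 0]
}}

```text
t: 39.33
ee_pos: [474.4, -27.0, 7.1]
orientation: [3.128, 0.295, 0.002]
ft_force: [-0.5, -0.0, -0.2]
width: 79.0
grasp_force: 0.0
```

Call:
{"method": "play_rows", "body": {
  "dp": [
    [0, 0, 0],
    [0, 0, 0],
    [0, 0, 0],
    [0, 0, 0],
    [0, 0, 0],
    [0, 0, 0]
  ],
  "yaw": [0, 0, 0, 0, 0, 0],
  "gripper": 0.6
}}

```text
t: 39.83
ee_pos: [474.2, -27.1, 6.9]
orientation: [3.128, 0.295, 0.001]
ft_force: [-0.6, -0.8, 3.5]
width: 49.8
grasp_force: 30.0
```

Call:
{"method": "play_rows", "body": {
  "dp": [
    [0, 0, 5],
    [0, 0, 15],
    [0, 0, 25],
    [0, 0, 30],
    [0, 0, 30],
    [0, 0, 20],
    [0, 0, 0],
    [0, 0, 0]
  ],
  "yaw": [0, 0, 0, 0, 0, 0, 0, 0]
}}

```text
t: 40.5
ee_pos: [474.2, -26.9, 132.2]
orientation: [3.127, 0.295, 0.003]
ft_force: [0.5, -0.7, -3.5]
width: 49.7
grasp_force: 30.0
```

Call:
{"method": "play_rows", "body": {
  "dp": [
    [4.3, 10, 0],
    [8, 20, 0],
    [9, 23.5, 0],
    [9, 23.5, 0],
    [9, 23.5, 0],
    [9, 23.5, 0],
    [9, 23.5, 0],
    [9, 23.5, 0]
  ],
  "yaw": [-0.9, -0.9, -0.9, -0.9, -0.9, -0.9, -0.5, 0]
}}

```text
t: 41.17
ee_pos: [538.9, 144.9, 128.9]
orientation: [3.138, 0.133, -0.007]
ft_force: [-0.0, -0.6, -3.1]
width: 49.5
grasp_force: 30.0
```

Call:
{"method": "play_rows", "body": {
  "dp": [
    [9, 23.5, 0],
    [9, 23.5, 0],
    [8.4, 20, 0],
    [7, 13.5, 0],
    [0, 0, -5],
    [0, 0, -10],
    [0, 0, -15],
    [0, 0, 0]
  ],
  "yaw": [0, 0, 0, 0, 0, 0, 0, 0]
}}

```text
t: 41.83
ee_pos: [570.1, 222.4, 96.8]
orientation: [3.136, 0.133, -0.012]
ft_force: [-1.0, -1.1, -3.7]
width: 49.9
grasp_force: 30.0
```

```bash
python3 - <<'E'
from h import *
state()
E
```

```text
t 41.83 tcp [570.1 222.4  96.8] yaw 4.84 z [-0.008 -0.003 -1.   ] f [-1.  -1.1 -3.7] w 49.9 g 30.0
```

Call:
{"method": "play_rows", "body": {
  "dp": [
    [0, 0, -15],
    [0, 0, -25],
    [0, 0, -25],
    [0, 0, -13],
    [0, 0, -8],
    [0, 0, -4],
    [0, 0, -1.6],
    [0, 0, 0]
  ],
  "yaw": [0, 0, 0, 0, 0, 0, 0, 0]
}}

```text
t: 42.5
ee_pos: [573.9, 224.5, 10.5]
orientation: [-3.139, -0.133, -0.001]
ft_force: [-0.6, -0.1, -3.9]
width: 49.6
grasp_force: 30.0
```

Call:
{"method": "play_rows", "body": {
  "dp": [
    [0, 0, 0],
    [0, 0, 0],
    [0, 0, 0]
  ],
  "yaw": [0, 0, 0]
}}

```text
t: 42.75
ee_pos: [574.3, 224.8, 10.8]
orientation: [-3.138, -0.134, -0.003]
ft_force: [0.4, 0.6, -2.3]
width: 49.7
grasp_force: 30.0
```

Call:
{"method": "play_rows", "body": {
  "dp": [
    [0, 0, 0],
    [0, 0, 0],
    [0, 0, 0],
    [0, 0, 0],
    [0, 0, 10],
    [0, 0, 20],
    [0, 0, 20],
    [0, 0, 10]
  ],
  "yaw": [0, 0, 0, 0, 0, 0, 0, 0],
  "gripper": 0.25
}}

```text
t: 43.42
ee_pos: [574.8, 225.0, 72.7]
orientation: [-3.138, -0.133, -0.004]
ft_force: [0.1, -0.4, 0.6]
width: 65.6
grasp_force: 0.0
```

Call:
{"method": "play_rows", "body": {
  "dp": [
    [-15, -1, 0],
    [-25, -2, 0],
    [-26.8, -2.6, 0],
    [0, 0, 0],
    [0, 0, 0],
    [0, 0, 0]
  ],
  "yaw": [0, 0, 0, 0, 0, 0],
  "gripper": 0.65
}}

```text
t: 43.92
ee_pos: [507.9, 219.3, 70.6]
orientation: [-3.138, -0.134, -0.003]
ft_force: [0.3, 0.0, -0.2]
width: 31.5
grasp_force: 0.0
```

```bash
python3 - <<'E'
from h import *
state(); p=shot('wrist'); tab(p,573.5,224.5,5,3)
E
```

```text
t 43.92 tcp [507.9 219.3  70.6] yaw 4.88 z [ 0.002  0.001 -1.   ] f [ 0.3  0.  -0.2] w 31.5 g 0.0
fit [573.5 225.5   4.8  37.7] tip u [-60.5 -60.3] v [-5.9  6.8] tip xy [512.7 220.4]
```

Call:
{"method": "play_rows", "body": {
  "dp": [
    [-0.5, 0.7, -10],
    [0, 0, -17],
    [0, 0, -13],
    [0, 0, -8],
    [0, 0, -4],
    [0, 0, -1.6],
    [0, 0, 0],
    [0, 0, 0]
  ],
  "yaw": [0, 0, 0, 0, 0, 0, 0, 0],
  "gripper": 0.75
}}

```text
t: 44.63
ee_pos: [506.7, 219.7, 16.6]
orientation: [-3.139, -0.133, -0.001]
ft_force: [0.0, -0.4, 0.2]
width: 21.8
grasp_force: 0.0
```

Call:
{"method": "play_rows", "body": {
  "dp": [
    [0, 0, 0],
    [0, 0, 0],
    [0, 0, 0],
    [0, 0, 0],
    [0, 0, 0],
    [0, 0, 0]
  ],
  "yaw": [0, 0, 0, 0, 0, 0],
  "gripper": 0.846
}}

```text
t: 45.13
ee_pos: [506.7, 219.7, 16.7]
orientation: [-3.139, -0.133, -0.001]
ft_force: [0.1, -0.3, 2.1]
width: 13.2
grasp_force: 6.2
```

Call:
{"method": "play_rows", "body": {
  "dp": [
    [0.4, 0, 5.1],
    [0.7, 0.1, 5.1],
    [1, 0.1, 5.1],
    [1.3, 0.1, 5],
    [1.5, 0.1, 4.9],
    [1.8, 0.2, 4.8],
    [2.1, 0.2, 4.7],
    [2.3, 0.2, 4.6]
  ],
  "yaw": [0, 0, 0, 0, 0, 0, 0, 0]
}}

```text
t: 45.8
ee_pos: [517.2, 220.5, 56.1]
orientation: [3.139, 0.133, -0.001]
ft_force: [-0.5, -1.2, -0.1]
width: 13.8
grasp_force: 6.5
```

Call:
{"method": "play_rows", "body": {
  "dp": [
    [2.6, 0.2, 4.5],
    [2.8, 0.2, 4.3],
    [3, 0.3, 4.2],
    [3.3, 0.3, 4],
    [3.5, 0.3, 3.8],
    [3.7, 0.3, 3.6],
    [3.9, 0.3, 3.4],
    [4.1, 0.3, 3.2]
  ],
  "yaw": [0, 0, 0, 0, 0, 0, 0, 0]
}}

```text
t: 46.47
ee_pos: [544.9, 222.9, 87.1]
orientation: [-3.139, -0.134, -0.0]
ft_force: [-1.4, -1.4, 1.8]
width: 13.6
grasp_force: 8.0
```

Call:
{"method": "play_rows", "body": {
  "dp": [
    [4.2, 0.4, 2.9],
    [4.4, 0.4, 2.7],
    [4.5, 0.4, 2.5],
    [4.6, 0.4, 2.2],
    [4.8, 0.4, 2],
    [4.9, 0.4, 1.7],
    [4.9, 0.4, 1.4],
    [5, 0.4, 1.1]
  ],
  "yaw": [0, 0, 0, 0, 0, 0, 0, 0]
}}

```text
t: 47.13
ee_pos: [582.2, 226.0, 103.3]
orientation: [3.139, 0.133, 0.0]
ft_force: [-0.6, -1.1, 0.4]
width: 13.5
grasp_force: 10.1
```

Call:
{"method": "play_rows", "body": {
  "dp": [
    [5.1, 0.4, 0.9],
    [5.1, 0.4, 0.6],
    [5.1, 0.4, 0.3],
    [5.1, 0.4, 0],
    [5.1, 0.4, -0.3],
    [5.1, 0.4, -0.5],
    [5.1, 0.4, -0.8],
    [5, 0.4, -1.1]
  ],
  "yaw": [0, 0, 0, 0, 0, 0, 0, 0]
}}

```text
t: 47.8
ee_pos: [622.8, 229.3, 102.2]
orientation: [-3.139, -0.133, 0.0]
ft_force: [-1.0, -0.6, 0.0]
width: 13.5
grasp_force: 11.1
```

Call:
{"method": "play_rows", "body": {
  "dp": [
    [0, 0, 0],
    [0, 0, 0],
    [0, 0, 0],
    [0, 0, 0],
    [0, 0, 0],
    [0, 0, 0]
  ],
  "yaw": [0, 0, 0, 0, 0, 0],
  "gripper": 0.65
}}

```text
t: 48.3
ee_pos: [622.3, 229.2, 102.4]
orientation: [-3.139, -0.133, -0.0]
ft_force: [0.2, 0.3, 0.5]
width: 30.8
grasp_force: 0.0
```

Call:
{"method": "play_rows", "body": {
  "dp": [
    [0, 0, 10],
    [0, 0, 20],
    [0, 0, 25],
    [0, 0, 25],
    [0, 0, 20],
    [0, 0, 0],
    [0, 0, 0]
  ],
  "yaw": [0, 0, 0, 0, 0, 0, 0]
}}

```text
t: 48.88
ee_pos: [623.1, 229.5, 204.1]
orientation: [-3.138, -0.133, -0.005]
ft_force: [-0.2, -0.0, -0.2]
width: 30.7
grasp_force: 0.0
```

```bash
python3 - <<'E'
from h import *
state(); p=shot('wrist'); prof(p,573.5,225,4.9); prof(p,578,328,4.9);p=shot('top'); prof(p,573.5,225,4.9); report(p)
E
```

```text
t 48.88 tcp [623.1 229.5 204.1] yaw 4.87 z [ 0.003  0.001 -1.   ] f [-0.2 -0.  -0.2] w 30.7 g 0.0
-80 3; -72 3; -64 3; -56 3; -48 3; -40 None; -32 13; -24 5; -16 5; -8 5; 0 5; 8 5; 16 5; 24 5; 32 27; 40 3; 48 3; 56 4; 64 91; 72 313; 80 300; 
-80 3; -72 3; -64 3; -56 3; -48 3; -40 None; -32 12; -24 5; -16 5; -8 5; 0 5; 8 5; 16 5; 24 5; 32 26; 40 36; 48 3; 56 86; 64 91; 72 0; 80 0; 
-80 4; -72 4; -64 609; -56 610; -48 608; -40 2; -32 20; -24 3; -16 4; -8 4; 0 5; 8 527; 16 537; 24 545; 32 549; 40 552; 48 553; 56 552; 64 550; 72 548; 80 542; 
tin px [329 134  19  32] n 420 z [21. 33. 37.] xy [ 606.4 -336.8] yaw -7.1 cost 61
tin px [266 182  23  33] n 418 z [29. 33. 37.] xy [ 460.6 -147.7] yaw 23.2 cost 71
```

Call:
{"method": "play_rows", "body": {
  "dp": [
    [-14, -25.3, 0],
    [-14, -25.3, 0],
    [-14, -25.3, 0],
    [-14, -25.3, 0],
    [-14, -25.3, 0],
    [-14, -25.3, 0],
    [-14, -25.3, 0],
    [-14, -25.3, 0]
  ],
  "yaw": [1, 1, 1, 1, 1, 1, 1, 1]
}}

```text
t: 49.65
ee_pos: [508.4, 25.8, 200.8]
orientation: [-3.121, -0.354, 0.005]
ft_force: [0.2, -0.5, 0.4]
width: 30.4
grasp_force: 0.0
```

Call:
{"method": "play_rows", "body": {
  "dp": [
    [-14, -25.3, -9],
    [-14, -25.3, -9],
    [-14, -25.3, -9],
    [-14, -25.3, -9],
    [-14, -25.3, -9],
    [-14, -25.3, -9],
    [-14, -25.3, -9],
    [-14, -25.3, -9]
  ],
  "yaw": [1, 1, 1, 1, 1, 1, 1, 1]
}}

```text
t: 50.32
ee_pos: [396.5, -176.1, 128.8]
orientation: [-3.088, -0.57, 0.003]
ft_force: [0.4, -0.5, 0.2]
width: 30.8
grasp_force: 0.0
```

Call:
{"method": "play_rows", "body": {
  "dp": [
    [0, 0, 0],
    [0, 0, 0],
    [0, 0, 0]
  ],
  "yaw": [0, 0, 0]
}}

```text
t: 50.57
ee_pos: [398.0, -175.2, 129.7]
orientation: [-3.089, -0.567, 0.002]
ft_force: [-0.0, 0.4, -0.3]
width: 30.9
grasp_force: 0.0
```

```bash
python3 - <<'E'
from h import *
state(); p=shot('wrist'); tab(p,461.5,-150,5)
E
```

```text
t 50.57 tcp [ 398.  -175.2  129.7] yaw 20.81 z [-0.001  0.001 -1.   ] f [-0.   0.4 -0.3] w 30.9 g 0.0
fit [ 461.9 -148.1   22.    45.6] tip u [-60.5 -60.2] v [-6.6  6.7] tip xy [ 405.4 -171. ]
```

Call:
{"method": "play_rows", "body": {
  "dp": [
    [1.4, 1.9, -15],
    [0, 0, -25],
    [0, 0, -30],
    [0, 0, -25],
    [0, 0, -12],
    [0, 0, -6],
    [0, 0, -3],
    [0, 0, 0]
  ],
  "yaw": [1.1, 0, 0, 0, 0, 0, 0, 0],
  "gripper": 0.7
}}

```text
t: 51.28
ee_pos: [400.2, -173.2, 14.2]
orientation: [-3.084, -0.6, 0.0]
ft_force: [0.1, -0.7, 0.1]
width: 26.4
grasp_force: 0.0
```

Call:
{"method": "play_rows", "body": {
  "dp": [
    [0, 0, 0],
    [0, 0, 0],
    [0, 0, 0],
    [0, 0, 0],
    [0, 0, 0],
    [0, 0, 0],
    [0, 0, 0]
  ],
  "yaw": [0, 0, 0, 0, 0, 0, 0],
  "gripper": 0.847
}}

```text
t: 51.87
ee_pos: [400.2, -173.9, 14.6]
orientation: [3.083, 0.598, 0.001]
ft_force: [0.5, -0.3, 3.2]
width: 13.8
grasp_force: 7.9
```

Call:
{"method": "play_rows", "body": {
  "dp": [
    [0.2, 0.1, 3.3],
    [0.3, 0.1, 3.3],
    [0.5, 0.2, 3.3],
    [0.6, 0.2, 3.2],
    [0.7, 0.3, 3.2],
    [0.7, 0.3, 3.2],
    [0.8, 0.3, 3.2],
    [0.9, 0.4, 3.1]
  ],
  "yaw": [0, 0, 0, 0, 0, 0, 0, 0]
}}

```text
t: 52.53
ee_pos: [404.3, -171.7, 40.4]
orientation: [-3.084, -0.599, 0.001]
ft_force: [-1.0, -1.0, -0.2]
width: 13.5
grasp_force: 8.1
```

Call:
{"method": "play_rows", "body": {
  "dp": [
    [1, 0.4, 3.1],
    [1.1, 0.4, 3.1],
    [1.2, 0.5, 3],
    [1.3, 0.5, 3],
    [1.5, 0.6, 2.9],
    [1.6, 0.6, 2.8],
    [1.7, 0.7, 2.8],
    [1.7, 0.7, 2.7]
  ],
  "yaw": [0, 0, 0, 0, 0, 0, 0, 0]
}}

```text
t: 53.2
ee_pos: [415.5, -167.3, 63.7]
orientation: [-3.084, -0.599, 0.001]
ft_force: [-0.8, -0.5, 0.6]
width: 13.8
grasp_force: 8.6
```

```bash
python3 - <<'E'
from h import *
state(); p=shot('wrist'); prof(p,461.9,-148.1,22)
E
```

```text
t 53.2 tcp [ 415.5 -167.3   63.7] yaw 21.97 z [-0.  0. -1.] f [-0.8 -0.5  0.6] w 13.8 g 8.6
-80 None; -72 0; -64 0; -56 128; -48 120; -40 102; -32 170; -24 167; -16 159; -8 63; 0 58; 8 53; 16 48; 24 43; 32 37; 40 1; 48 0; 56 0; 64 0; 72 0; 80 0;
```

Call:
{"method": "play_rows", "body": {
  "dp": [
    [0, 0, 0],
    [0, 0, 0],
    [0, 0, 0],
    [0, 0, 0],
    [0, 0, 0],
    [0, 0, 0],
    [0, 0, 0],
    [0, 0, 0]
  ],
  "yaw": [0, 0, 0, 0, 0, 0, 0, 0],
  "gripper": 0.65
}}

```text
t: 53.92
ee_pos: [415.5, -167.4, 63.4]
orientation: [-3.084, -0.599, 0.0]
ft_force: [-0.2, 0.6, 0.0]
width: 31.0
grasp_force: 0.0
```

```bash
python3 - <<'E'
from h import *
state(); p=shot('wrist'); prof(p,461.9,-148.1,22); tab(p,461.9,-148.1,22)
E
```

```text
t 53.92 tcp [ 415.5 -167.4   63.4] yaw 21.97 z [-0.  0. -1.] f [-0.2  0.6  0. ] w 31.0 g 0.0
-80 0; -72 0; -64 0; -56 31; -48 32; -40 32; -32 171; -24 161; -16 35; -8 35; 0 35; 8 35; 16 35; 24 34; 32 34; 40 0; 48 0; 56 0; 64 0; 72 0; 80 0; 
fit [ 461.6 -148.1   21.8   42.9] tip u [-60.7 -60. ] v [-6.2  6.4] tip xy [ 404.9 -170.7]
```

Call:
{"method": "play_rows", "body": {
  "dp": [
    [0, 0, 15],
    [0, 0, 20],
    [14, 6, 0],
    [20, 8, 0],
    [12.3, 5.3, 0],
    [0, 0, -15],
    [0, 0, -25],
    [0, 0, -20]
  ],
  "yaw": [0, 0, 0, 0, 0, 0, 0, 0],
  "gripper": 0.1
}}

```text
t: 54.63
ee_pos: [462.8, -147.5, 37.2]
orientation: [3.083, 0.6, 0.001]
ft_force: [-0.7, -0.1, 0.1]
width: 78.2
grasp_force: 0.0
```

Call:
{"method": "play_rows", "body": {
  "dp": [
    [0, 0, -15],
    [0, 0, -10],
    [0, 0, -5],
    [0, 0, -2],
    [0, 0, 0],
    [0, 0, 0]
  ],
  "yaw": [0, 0, 0, 0, 0, 0]
}}

```text
t: 55.13
ee_pos: [462.4, -148.2, 6.9]
orientation: [3.084, 0.599, 0.001]
ft_force: [0.3, -0.2, -0.0]
width: 78.9
grasp_force: 0.0
```

Call:
{"method": "play_rows", "body": {
  "dp": [
    [0, 0, 0],
    [0, 0, 0],
    [0, 0, 0],
    [0, 0, 0],
    [0, 0, 0],
    [0, 0, 0]
  ],
  "yaw": [0, 0, 0, 0, 0, 0],
  "gripper": 0.6
}}

```text
t: 55.63
ee_pos: [462.1, -148.2, 6.8]
orientation: [3.084, 0.599, 0.001]
ft_force: [0.2, -0.6, 4.4]
width: 49.8
grasp_force: 30.0
```

Call:
{"method": "play_rows", "body": {
  "dp": [
    [0, 0, 5],
    [0, 0, 15],
    [0, 0, 25],
    [0, 0, 30],
    [0, 0, 30],
    [0, 0, 20],
    [0, 0, 0],
    [0, 0, 0]
  ],
  "yaw": [0, 0, 0, 0, 0, 0, 0, 0]
}}

```text
t: 56.3
ee_pos: [462.1, -148.1, 132.1]
orientation: [3.083, 0.598, 0.003]
ft_force: [-0.8, -0.5, -2.5]
width: 49.7
grasp_force: 30.0
```

Call:
{"method": "play_rows", "body": {
  "dp": [
    [5.4, 12, 0],
    [10, 22, 0],
    [11, 25, 0],
    [11, 25, 0],
    [11, 25, 0],
    [11, 25, 0],
    [11, 25, 0],
    [11, 25, 0]
  ],
  "yaw": [-1, -2.3, -2.3, -2.3, -2.3, -2.3, -2.3, -2.3]
}}

```text
t: 56.97
ee_pos: [542.0, 37.2, 129.0]
orientation: [3.139, 0.13, -0.007]
ft_force: [-0.6, -0.6, -2.0]
width: 49.7
grasp_force: 30.0
```

Call:
{"method": "play_rows", "body": {
  "dp": [
    [11, 25, 0],
    [11, 25, 0],
    [10, 24, 0],
    [7, 14.9, 0],
    [0, 0, -5],
    [0, 0, -10],
    [0, 0, -15],
    [0, 0, 0]
  ],
  "yaw": [0, 0, 0, 0, 0, 0, 0, 0]
}}

```text
t: 57.63
ee_pos: [578.9, 123.2, 97.5]
orientation: [3.137, 0.132, -0.011]
ft_force: [-1.2, -0.1, -2.9]
width: 49.9
grasp_force: 30.0
```

Call:
{"method": "play_rows", "body": {
  "dp": [
    [0, 0, -15],
    [0, 0, -25],
    [0, 0, -25],
    [0, 0, -13],
    [0, 0, -8],
    [0, 0, -4],
    [0, 0, -1.6],
    [0, 0, 0]
  ],
  "yaw": [0, 0, 0, 0, 0, 0, 0, 0]
}}

```text
t: 58.3
ee_pos: [582.6, 124.6, 10.5]
orientation: [-3.139, -0.133, -0.001]
ft_force: [0.2, 0.1, -2.9]
width: 50.0
grasp_force: 30.0
```

Call:
{"method": "play_rows", "body": {
  "dp": [
    [0, 0, 0],
    [0, 0, 0],
    [0, 0, 0]
  ],
  "yaw": [0, 0, 0]
}}

```text
t: 58.55
ee_pos: [583.0, 125.1, 10.7]
orientation: [-3.138, -0.134, -0.003]
ft_force: [-0.7, 0.9, -2.1]
width: 50.1
grasp_force: 30.0
```

```bash
python3 - <<'E'
from h import *
state()
E
```

```text
t 58.55 tcp [583.  125.1  10.7] yaw 4.88 z [ 0.002  0.    -1.   ] f [-0.7  0.9 -2.1] w 50.1 g 30.0
```

Call:
{"method": "play_rows", "body": {
  "dp": [
    [0, 0, 0],
    [0, 0, 0],
    [0, 0, 0],
    [0, 0, 0],
    [0, 0, 10],
    [0, 0, 20],
    [0, 0, 20],
    [0, 0, 10]
  ],
  "yaw": [0, 0, 0, 0, 0, 0, 0, 0],
  "gripper": 0.25
}}

```text
t: 59.22
ee_pos: [583.4, 125.1, 72.5]
orientation: [-3.138, -0.133, -0.004]
ft_force: [0.5, 0.2, 0.1]
width: 65.7
grasp_force: 0.0
```

Call:
{"method": "play_rows", "body": {
  "dp": [
    [-15, -1, 0],
    [-25, -2, 0],
    [-26.8, -2.6, 0],
    [0, 0, 0],
    [0, 0, 0],
    [0, 0, 0]
  ],
  "yaw": [0, 0, 0, 0, 0, 0],
  "gripper": 0.65
}}

```text
t: 59.72
ee_pos: [516.6, 119.5, 70.5]
orientation: [-3.138, -0.133, -0.003]
ft_force: [0.4, 0.2, 1.0]
width: 31.7
grasp_force: 0.0
```

```bash
python3 - <<'E'
from h import *
state(); p=shot('wrist'); tab(p,583,125,5,3)
E
```

```text
t 59.72 tcp [516.6 119.5  70.5] yaw 4.87 z [ 0.002  0.    -1.   ] f [0.4 0.2 1. ] w 31.7 g 0.0
fit [582.  125.9   5.   35.4] tip u [-60.4 -60. ] v [-6.   6.7] tip xy [521.3 120.6]
```

Call:
{"method": "play_rows", "body": {
  "dp": [
    [-0.6, 0.7, -10],
    [0, 0, -17],
    [0, 0, -13],
    [0, 0, -8],
    [0, 0, -4],
    [0, 0, -1.6],
    [0, 0, 0],
    [0, 0, 0]
  ],
  "yaw": [0, 0, 0, 0, 0, 0, 0, 0],
  "gripper": 0.75
}}

```text
t: 60.43
ee_pos: [515.3, 120.0, 16.5]
orientation: [-3.139, -0.133, -0.001]
ft_force: [-0.2, -0.0, -0.2]
width: 22.3
grasp_force: 0.0
```

Call:
{"method": "play_rows", "body": {
  "dp": [
    [0, 0, 0],
    [0, 0, 0],
    [0, 0, 0],
    [0, 0, 0],
    [0, 0, 0],
    [0, 0, 0]
  ],
  "yaw": [0, 0, 0, 0, 0, 0],
  "gripper": 0.846
}}

```text
t: 60.93
ee_pos: [515.2, 120.0, 16.6]
orientation: [-3.139, -0.133, -0.001]
ft_force: [0.6, -1.4, 2.6]
width: 13.4
grasp_force: 6.2
```

Call:
{"method": "play_rows", "body": {
  "dp": [
    [0.4, 0, 5.1],
    [0.7, 0.1, 5.1],
    [1, 0.1, 5.1],
    [1.3, 0.1, 5],
    [1.5, 0.1, 4.9],
    [1.8, 0.2, 4.8],
    [2.1, 0.2, 4.7],
    [2.3, 0.2, 4.6]
  ],
  "yaw": [0, 0, 0, 0, 0, 0, 0, 0]
}}

```text
t: 61.6
ee_pos: [525.8, 120.9, 56.0]
orientation: [3.139, 0.133, -0.001]
ft_force: [-2.0, -0.5, -0.1]
width: 13.9
grasp_force: 6.5
```

Call:
{"method": "play_rows", "body": {
  "dp": [
    [2.6, 0.2, 4.5],
    [2.8, 0.2, 4.3],
    [3, 0.3, 4.2],
    [3.3, 0.3, 4],
    [3.5, 0.3, 3.8],
    [3.7, 0.3, 3.6],
    [3.9, 0.3, 3.4],
    [4.1, 0.3, 3.2]
  ],
  "yaw": [0, 0, 0, 0, 0, 0, 0, 0]
}}

```text
t: 62.27
ee_pos: [553.4, 123.2, 87.0]
orientation: [-3.139, -0.133, -0.0]
ft_force: [-2.1, -0.3, 1.8]
width: 13.6
grasp_force: 8.0
```

Call:
{"method": "play_rows", "body": {
  "dp": [
    [4.2, 0.4, 2.9],
    [4.4, 0.4, 2.7],
    [4.5, 0.4, 2.5],
    [4.6, 0.4, 2.2],
    [4.8, 0.4, 2],
    [4.9, 0.4, 1.7],
    [4.9, 0.4, 1.4],
    [5, 0.4, 1.1]
  ],
  "yaw": [0, 0, 0, 0, 0, 0, 0, 0]
}}

```text
t: 62.93
ee_pos: [590.6, 126.4, 103.0]
orientation: [-3.139, -0.133, 0.0]
ft_force: [-0.3, 0.7, -1.6]
width: 13.7
grasp_force: 10.0
```

Call:
{"method": "play_rows", "body": {
  "dp": [
    [5.1, 0.4, 0.9],
    [5.1, 0.4, 0.6],
    [5.1, 0.4, 0.3],
    [5.1, 0.4, 0],
    [5.1, 0.4, -0.3],
    [5.1, 0.4, -0.5],
    [5.1, 0.4, -0.8],
    [5, 0.4, -1.1]
  ],
  "yaw": [0, 0, 0, 0, 0, 0, 0, 0]
}}

```text
t: 63.6
ee_pos: [631.4, 129.6, 102.1]
orientation: [-3.139, -0.133, -0.0]
ft_force: [-1.2, -0.1, -0.4]
width: 13.9
grasp_force: 11.1
```

Call:
{"method": "play_rows", "body": {
  "dp": [
    [0, 0, 0],
    [0, 0, 0],
    [0, 0, 0],
    [0, 0, 0],
    [0, 0, 0],
    [0, 0, 0]
  ],
  "yaw": [0, 0, 0, 0, 0, 0],
  "gripper": 0.65
}}

```text
t: 64.1
ee_pos: [630.8, 129.5, 102.3]
orientation: [-3.139, -0.133, -0.0]
ft_force: [0.7, -0.2, -0.5]
width: 30.6
grasp_force: 0.0
```

Call:
{"method": "play_rows", "body": {
  "dp": [
    [0, 0, 10],
    [0, 0, 20],
    [0, 0, 25],
    [0, 0, 25],
    [0, 0, 20],
    [0, 0, 0],
    [0, 0, 0]
  ],
  "yaw": [0, 0, 0, 0, 0, 0, 0]
}}

```text
t: 64.68
ee_pos: [631.6, 129.7, 203.9]
orientation: [-3.138, -0.133, -0.005]
ft_force: [-0.9, 0.0, -0.8]
width: 30.4
grasp_force: 0.0
```

```bash
python3 - <<'E'
from h import *
state(); p=shot('wrist'); prof(p,582,125.5,4.9); prof(p,573.5,225,4.9);p=shot('top'); report(p)
E
```

```text
t 64.68 tcp [631.6 129.7 203.9] yaw 4.87 z [ 0.003  0.001 -1.   ] f [-0.9  0.  -0.8] w 30.4 g 0.0
-80 3; -72 3; -64 3; -56 3; -48 3; -40 None; -32 14; -24 5; -16 5; -8 5; 0 5; 8 5; 16 5; 24 5; 32 27; 40 51; 48 3; 56 4; 64 83; 72 313; 80 300; 
-80 3; -72 3; -64 3; -56 3; -48 3; -40 None; -32 13; -24 5; -16 5; -8 5; 0 5; 8 5; 16 5; 24 5; 32 26; 40 3; 48 3; 56 4; 64 90; 72 3; 80 1; 
tin px [329 134  19  32] n 420 z [21. 33. 37.] xy [ 606.6 -336.7] yaw -7.2 cost 59
```

Call:
{"method": "play_rows", "body": {
  "dp": [
    [-5.7, -28.8, 0],
    [-5.7, -28.8, 0],
    [-5.7, -28.8, 0],
    [-5.7, -28.8, 0],
    [-5.7, -28.8, 0],
    [-5.7, -28.8, 0],
    [-5.7, -28.8, 0],
    [-5.7, -28.8, 0]
  ],
  "yaw": [-0.8, -0.8, -0.8, -0.8, -0.8, -0.8, -0.8, -0.8]
}}

```text
t: 65.45
ee_pos: [583.8, -102.0, 200.4]
orientation: [-3.141, 0.043, 0.005]
ft_force: [0.9, -0.2, -0.8]
width: 30.8
grasp_force: 0.0
```

Call:
{"method": "play_rows", "body": {
  "dp": [
    [-5.7, -28.8, -9],
    [-5.7, -28.8, -9],
    [-5.7, -28.8, -9],
    [-5.7, -28.8, -9],
    [-5.7, -28.8, -9],
    [-5.7, -28.8, -9],
    [-5.7, -28.8, -9],
    [-5.7, -28.8, -9]
  ],
  "yaw": [-0.8, -0.8, -0.8, -0.8, -0.8, -0.8, -0.8, -0.8]
}}

```text
t: 66.12
ee_pos: [538.1, -332.0, 127.9]
orientation: [-3.132, 0.218, 0.004]
ft_force: [-0.3, -0.3, 0.1]
width: 31.0
grasp_force: 0.0
```

Call:
{"method": "play_rows", "body": {
  "dp": [
    [0, 0, 0],
    [0, 0, 0],
    [0, 0, 0]
  ],
  "yaw": [0, 0, 0]
}}

```text
t: 66.37
ee_pos: [539.0, -330.4, 129.0]
orientation: [-3.133, 0.218, 0.003]
ft_force: [-0.0, -0.1, 0.8]
width: 30.6
grasp_force: 0.0
```

```bash
python3 - <<'E'
from h import *
state(); p=shot('wrist'); tab(p,607.5,-339,5)
E
```

```text
t 66.37 tcp [ 539.  -330.4  129. ] yaw -7.95 z [-0.002  0.002 -1.   ] f [-0.  -0.1  0.8] w 30.6 g 0.0
fit [ 608.5 -338.2   -8.1   43.5] tip u [-60.3 -60.1] v [-6.8  6.5] tip xy [ 548.1 -329.6]
```

Call:
{"method": "play_rows", "body": {
  "dp": [
    [2.8, 1.3, -15],
    [0, 0, -25],
    [0, 0, -30],
    [0, 0, -25],
    [0, 0, -12],
    [0, 0, -6],
    [0, 0, -2.7],
    [0, 0, 0]
  ],
  "yaw": [0, 0, 0, 0, 0, 0, 0, 0],
  "gripper": 0.7
}}

```text
t: 67.08
ee_pos: [543.0, -329.8, 14.6]
orientation: [3.134, -0.216, 0.001]
ft_force: [-0.2, 0.2, -0.1]
width: 26.2
grasp_force: 0.0
```

Call:
{"method": "play_rows", "body": {
  "dp": [
    [0, 0, 0],
    [0, 0, 0],
    [0, 0, 0],
    [0, 0, 0],
    [0, 0, 0],
    [0, 0, 0],
    [0, 0, 0]
  ],
  "yaw": [0, 0, 0, 0, 0, 0, 0],
  "gripper": 0.847
}}

```text
t: 67.67
ee_pos: [543.0, -330.4, 15.2]
orientation: [3.133, -0.217, 0.002]
ft_force: [-0.0, -1.7, 4.1]
width: 13.6
grasp_force: 8.6
```

Call:
{"method": "play_rows", "body": {
  "dp": [
    [0.2, 0, 3.3],
    [0.3, 0, 3.3],
    [0.5, -0.1, 3.3],
    [0.6, -0.1, 3.2],
    [0.7, -0.1, 3.2],
    [0.8, -0.1, 3.2],
    [0.9, -0.1, 3.2],
    [1, -0.1, 3.1]
  ],
  "yaw": [0, 0, 0, 0, 0, 0, 0, 0]
}}

```text
t: 68.33
ee_pos: [547.1, -330.4, 40.4]
orientation: [-3.134, 0.217, 0.002]
ft_force: [-0.5, 0.0, 0.6]
width: 13.6
grasp_force: 8.7
```

Call:
{"method": "play_rows", "body": {
  "dp": [
    [1.1, -0.1, 3.1],
    [1.2, -0.2, 3.1],
    [1.3, -0.2, 3],
    [1.4, -0.2, 3],
    [1.6, -0.2, 2.9],
    [1.7, -0.2, 2.8],
    [1.8, -0.3, 2.8],
    [1.6, -0.2, 2.3]
  ],
  "yaw": [0, 0, 0, 0, 0, 0, 0, 0]
}}

```text
t: 69.0
ee_pos: [559.3, -332.2, 63.6]
orientation: [3.134, -0.217, -0.0]
ft_force: [-2.7, -0.2, 0.4]
width: 13.5
grasp_force: 9.6
```

```bash
python3 - <<'E'
from h import *
state(); p=shot('wrist'); prof(p,608.5,-338.2,-8)
E
```

```text
t 69.0 tcp [ 559.3 -332.2   63.6] yaw -7.93 z [-0. -0. -1.] f [-2.7 -0.2  0.4] w 13.5 g 9.6
-80 None; -72 0; -64 0; -56 129; -48 120; -40 102; -32 170; -24 167; -16 159; -8 62; 0 57; 8 52; 16 48; 24 43; 32 37; 40 1; 48 0; 56 0; 64 0; 72 0; 80 0;
```

Call:
{"method": "play_rows", "body": {
  "dp": [
    [0, 0, 0],
    [0, 0, 0],
    [0, 0, 0],
    [0, 0, 0],
    [0, 0, 0],
    [0, 0, 0],
    [0, 0, 0],
    [0, 0, 0]
  ],
  "yaw": [0, 0, 0, 0, 0, 0, 0, 0],
  "gripper": 0.65
}}

```text
t: 69.72
ee_pos: [559.2, -332.2, 63.2]
orientation: [-3.134, 0.217, -0.0]
ft_force: [-0.2, -0.2, -0.2]
width: 31.0
grasp_force: 0.0
```

```bash
python3 - <<'E'
from h import *
state(); p=shot('wrist'); prof(p,608.5,-338.2,-8); tab(p,608,-338,-8)
E
```

```text
t 69.72 tcp [ 559.2 -332.2   63.2] yaw -7.93 z [ 0.  0. -1.] f [-0.2 -0.2 -0.2] w 31.0 g 0.0
-80 0; -72 0; -64 0; -56 0; -48 77; -40 77; -32 171; -24 161; -16 65; -8 61; 0 56; 8 52; 16 47; 24 42; 32 37; 40 0; 48 0; 56 0; 64 0; 72 0; 80 0; 
fit [ 640.6 -339.   -90.   742.1] tip u None v None tip xy [ 640.6 -278. ]
```

Call:
{"method": "play_rows", "body": {
  "dp": [
    [0, 0, 10],
    [0, 0, 20],
    [0, 0, 14],
    [10, -1, 0],
    [18, -2.4, 0],
    [16, -2.2, 0],
    [9.3, -1, 0],
    [0, 0, 0]
  ],
  "yaw": [0, 0, 0, 0, 0, 0, 0, 0],
  "gripper": 0.1
}}

```text
t: 70.43
ee_pos: [614.6, -338.9, 107.3]
orientation: [3.134, -0.216, 0.003]
ft_force: [0.5, 0.7, 0.2]
width: 78.1
grasp_force: 0.0
```

Call:
{"method": "play_rows", "body": {
  "dp": [
    [0, 0, -10],
    [0, 0, -20],
    [0, 0, -20],
    [0, 0, -18],
    [0, 0, -13],
    [0, 0, -8],
    [0, 0, -5],
    [0, 0, -3]
  ],
  "yaw": [0, 0, 0, 0, 0, 0, 0, 0]
}}

```text
t: 71.1
ee_pos: [612.1, -338.7, 9.6]
orientation: [-3.134, 0.218, 0.001]
ft_force: [-0.2, 0.3, -0.1]
width: 79.3
grasp_force: 0.0
```

Call:
{"method": "play_rows", "body": {
  "dp": [
    [0, 0, 0],
    [0, 0, 0],
    [0, 0, 0]
  ],
  "yaw": [0, 0, 0]
}}

```text
t: 71.35
ee_pos: [613.0, -339.1, 11.3]
orientation: [3.133, -0.217, 0.002]
ft_force: [0.1, 1.1, -0.7]
width: 79.4
grasp_force: 0.0
```

Call:
{"method": "play_rows", "body": {
  "dp": [
    [0, 0, 0],
    [0, 0, 0],
    [0, 0, 0],
    [0, 0, 0],
    [0, 0, 0],
    [0, 0, 0]
  ],
  "yaw": [0, 0, 0, 0, 0, 0],
  "gripper": 0.6
}}

```text
t: 71.85
ee_pos: [612.6, -339.0, 10.5]
orientation: [3.134, -0.217, 0.001]
ft_force: [-0.5, 0.0, 0.7]
width: 50.2
grasp_force: 30.0
```

Call:
{"method": "play_rows", "body": {
  "dp": [
    [0, 0, 5],
    [0, 0, 10],
    [0, 0, 20],
    [0, 0, 25],
    [0, 0, 25],
    [0, 0, 20],
    [0, 0, 10],
    [0, 0, 0]
  ],
  "yaw": [0, 0, 0, 0, 0, 0, 0, 0]
}}

```text
t: 72.52
ee_pos: [613.9, -339.5, 128.5]
orientation: [3.132, -0.217, 0.007]
ft_force: [0.1, 0.3, -3.4]
width: 49.9
grasp_force: 30.0
```

```bash
python3 - <<'E'
from h import *
state(); p=shot('wrist'); prof(p,608.5,-338.2,-8)
P=cloud(p);hsv=cv2.cvtColor(p['pixels'],cv2.COLOR_RGB2HSV)
print('mat top', rect(p,P,(hsv[...,0]<22)&(hsv[...,1]>60)&(P[...,2]<12)&(P[...,1]>-260)))
p=shot('top')
P=cloud(p);hsv=cv2.cvtColor(p['pixels'],cv2.COLOR_RGB2HSV)
print('mat top', rect(p,P,(hsv[...,0]<22)&(hsv[...,1]>60)&(P[...,2]<12)&(np.hypot(P[...,0]-617,P[...,1]+105)<150)))
k=P.reshape(-1,3); k=k[(k[:,2]>40)&(k[:,0]>670)&(k[:,0]<800)&(k[:,1]<10)&(k[:,1]>-230)]
for y in range(-220,10,20):
    q=k[abs(k[:,1]-y)<10]; print(y,np.round(q[q[:,0].argmin()]) if len(q) else None)
E
```

```text
t 72.52 tcp [ 613.9 -339.5  128.5] yaw -7.93 z [ 0.004 -0.002 -1.   ] f [ 0.1  0.3 -3.4] w 49.9 g 30.0
-80 None; -72 None; -64 None; -56 None; -48 None; -40 None; -32 186; -24 186; -16 184; -8 None; 0 174; 8 170; 16 165; 24 235; 32 225; 40 151; 48 0; 56 0; 64 0; 72 0; 80 0; 
mat top (((614.4590454101562, -125.60520935058594), (190.99037170410156, 150.77780151367188), 84.57626342773438), np.float64(3.4332049932152415))
mat top (((616.4965209960938, -111.14471435546875), (220.26507568359375, 149.52024841308594), 84.19740295410156), np.float64(2.648879468140535))
-220 [ 784. -222.   78.]
-200 [ 728. -192.   43.]
-180 [ 712. -171.   46.]
-160 [ 711. -168.   48.]
-140 [ 711. -150.   47.]
-120 [ 728. -129.   44.]
-100 [ 784. -105.  101.]
-80 [784. -70.  74.]
-60 [727. -51.  41.]
-40 [715. -30.  41.]
-20 [714. -24.  44.]
0 [721.  -9.  41.]
```

Call:
{"method": "play_rows", "body": {
  "dp": [
    [-0.6, 10, 0],
    [-0.4, 20, 0],
    [-0.4, 27, 0],
    [-0.4, 30, 0],
    [-0.4, 30, 0],
    [-0.4, 30, 0],
    [0, 27, 0],
    [0, 22, 0]
  ],
  "yaw": [0.3, 0.3, 0.3, 0.3, 0.3, 0.3, 0.3, 0.3]
}}

```text
t: 73.28
ee_pos: [608.1, -139.7, 123.4]
orientation: [-3.137, 0.149, 0.006]
ft_force: [-0.2, 0.0, -3.6]
width: 49.8
grasp_force: 30.0
```

Call:
{"method": "play_rows", "body": {
  "dp": [
    [0, 15, 0],
    [0, 7.5, 0],
    [0, 0, -8],
    [0, 0, -16],
    [0, 0, -22],
    [0, 0, -20],
    [0, 0, -14],
    [0, 0, -8]
  ],
  "yaw": [0, 0, 0, 0, 0, 0, 0, 0]
}}

```text
t: 73.95
ee_pos: [608.5, -121.0, 34.6]
orientation: [-3.137, 0.153, 0.005]
ft_force: [-0.2, -0.2, -2.9]
width: 49.5
grasp_force: 30.0
```

Call:
{"method": "play_rows", "body": {
  "dp": [
    [0, 0, -8],
    [0, 0, -7],
    [0, 0, -4],
    [0, 0, -2],
    [0, 0, -1],
    [0, 0, 0],
    [0, 0, 0]
  ],
  "yaw": [0, 0, 0, 0, 0, 0, 0]
}}

```text
t: 74.53
ee_pos: [610.3, -120.3, 15.9]
orientation: [3.138, -0.152, 0.002]
ft_force: [0.4, -0.4, -3.4]
width: 49.9
grasp_force: 30.0
```

Call:
{"method": "play_rows", "body": {
  "dp": [
    [0, 0, 0],
    [0, 0, 0]
  ],
  "yaw": [0, 0]
}}

```text
t: 74.7
ee_pos: [610.2, -120.3, 15.7]
orientation: [3.138, -0.151, 0.001]
ft_force: [0.8, 1.2, -3.5]
width: 49.6
grasp_force: 30.0
```

Call:
{"method": "play_rows", "body": {
  "dp": [
    [0, 0, -0.8],
    [0, 0, -0.7],
    [0, 0, -0.3],
    [0, 0, 0],
    [0, 0, 0]
  ],
  "yaw": [0, 0, 0, 0, 0]
}}

```text
t: 75.12
ee_pos: [609.8, -120.2, 13.5]
orientation: [-3.138, 0.152, 0.0]
ft_force: [-0.4, 1.5, -3.0]
width: 49.6
grasp_force: 30.0
```

Call:
{"method": "play_rows", "body": {
  "dp": [
    [0, 0, 0],
    [0, 0, 0],
    [0, 0, 0],
    [0, 0, 0],
    [0, 0, 0],
    [0, 0, 0]
  ],
  "yaw": [0, 0, 0, 0, 0, 0],
  "gripper": 0.15
}}

```text
t: 75.62
ee_pos: [610.0, -120.3, 13.6]
orientation: [3.138, -0.152, 0.0]
ft_force: [-1.1, -0.6, -0.1]
width: 74.8
grasp_force: 0.0
```

Call:
{"method": "play_rows", "body": {
  "dp": [
    [0, 0, 8],
    [0, 0, 15],
    [0, 0, 25],
    [0, 0, 30],
    [0, 0, 35],
    [0, 0, 35],
    [0, 0, 30],
    [0, 0, 12]
  ],
  "yaw": [0, 0, 0, 0, 0, 0, 0, 0]
}}

```text
t: 76.28
ee_pos: [612.1, -120.7, 209.9]
orientation: [3.137, -0.151, 0.013]
ft_force: [1.2, -0.0, 0.1]
width: 74.7
grasp_force: 0.0
```

```bash
python3 - <<'E'
from h import *
state(); p=shot('wrist'); prof(p,606,-120,-5.5); p=shot('top'); 
P=cloud(p); 
r=models.landmark_of(p,'pedal_pad')[0]; u,v=r['location']; print(r, P[int(v),int(u)])
# rubber pad: find its colour extent along the pedal
for y in range(225,350,6):
    k=P.reshape(-1,3); I=p['pixels'].reshape(-1,3)[(abs(k[:,1]-y)<3)&(abs(k[:,0]-440)<8)&(k[:,2]>20)]; print(y,np.median(I,0) if len(I) else None,end=' ')
for x in range(405,480,4):
    kk=(abs(k[:,0]-x)<2)&(abs(k[:,1]-305)<10); print(x,np.round(np.median(k[kk,2]),0),end=' ')
save(p,'t9',(70,90,380,290),2.4)
E
```

```text
t 76.28 tcp [ 612.1 -120.7  209.9] yaw -5.53 z [ 0.008 -0.002 -1.   ] f [ 1.2 -0.   0.1] w 74.7 g 0.0
-80 0; -72 0; -64 3; -56 3; -48 80; -40 79; -32 74; -24 70; -16 68; -8 64; 0 59; 8 54; 16 50; 24 318; 32 308; 40 3; 48 3; 56 3; 64 3; 72 3; 80 3; 
{'location': [116.6, 205.1], 'conf': 0.95} [436.2038689  312.65779082  57.83976372]
225 [ 89.  97. 110.] 231 [53.5 57.  69.5] 237 [55. 59. 71.] 243 [54.  58.  70.5] 249 [55. 59. 71.] 255 [56.  59.5 71. ] 261 [55. 59. 71.] 267 [54.5 59.  70. ] 273 [55. 59. 71.] 279 [52.5 56.  68. ] 285 [17. 18. 20.] 291 [16.5 17.5 20. ] 297 [16. 18. 21.] 303 [17. 19. 21.] 309 [17.5 18.  21. ] 315 [17. 18. 21.] 321 [18. 19. 21.] 327 [19. 20. 23.] 333 [39.  41.5 46.5] 339 None 345 None 405 -0.0 409 5.0 413 54.0 417 59.0 421 57.0 425 58.0 429 58.0 433 58.0 437 59.0 441 56.0 445 58.0 449 57.0 453 56.0 457 nan 461 1.0 465 0.0 469 -0.0 473 -1.0 477 3.0
  return _methods._mean(a, axis=axis, dtype=dtype,
  ret = ret.dtype.type(ret / rcount)
```

View pics/t9.png

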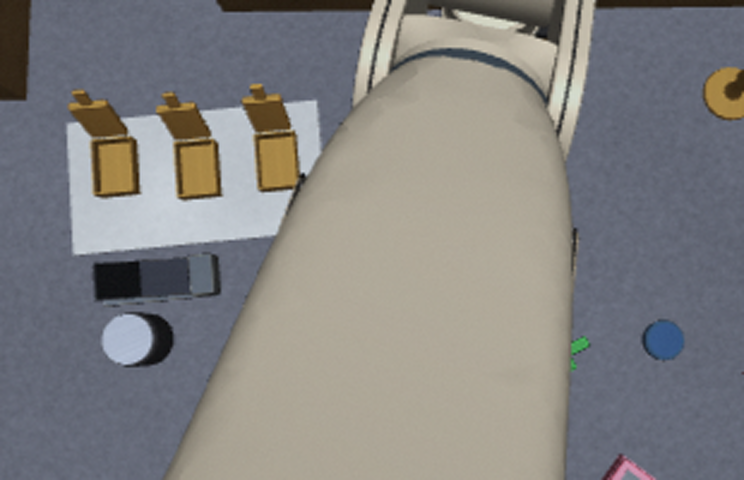

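Three sound tins stand on the board with lids back, at crop pixels (115,165), (198,168) and (277,160). The stiff tin is under the arm on the mat, lid ajar per the wrist profile. Next is the pedal.

Call:
{"method": "play_rows", "body": {
  "dp": [
    [-11, 26.8, 0],
    [-11, 26.8, 0],
    [-11, 26.8, 0],
    [-11, 26.8, 0],
    [-11, 26.8, 0],
    [-11, 26.8, 0],
    [-11, 26.8, 0],
    [-11, 26.8, 0]
  ],
  "yaw": [0.7, 0.7, 0.7, 0.7, 0.7, 0.7, 0.7, 0.7],
  "gripper": 1
}}

```text
t: 77.1
ee_pos: [519.6, 95.0, 201.1]
orientation: [3.141, 0.003, -0.007]
ft_force: [-0.4, 0.2, -0.9]
width: 25.1
grasp_force: 0.0
```

Call:
{"method": "play_rows", "body": {
  "dp": [
    [-11, 26.8, 0],
    [-11, 26.8, 0],
    [-11, 26.8, 0],
    [-11, 26.8, 0],
    [-11, 26.8, 0],
    [-11, 26.8, 0],
    [-11, 26.8, 0],
    [-11, 26.8, 0]
  ],
  "yaw": [0.7, 0.7, 0.7, 0.7, 0.7, 0.7, 0.6, 0]
}}

```text
t: 77.77
ee_pos: [431.8, 308.9, 201.1]
orientation: [3.136, 0.134, -0.006]
ft_force: [0.6, 0.4, 0.3]
width: 0.4
grasp_force: 0.0
```

Call:
{"method": "play_rows", "body": {
  "dp": [
    [0, 0, -10],
    [0, 0, -25],
    [0, 0, -30],
    [0, 0, -25],
    [0, 0, -15],
    [0, 0, -5],
    [0, 0, 0],
    [0, 0, 0]
  ],
  "yaw": [0, 0, 0, 0, 0, 0, 0, 0]
}}

```text
t: 78.43
ee_pos: [433.6, 308.0, 92.9]
orientation: [3.138, 0.133, -0.002]
ft_force: [-0.2, -0.2, 0.3]
width: 0.7
grasp_force: 0.0
```

```bash
python3 - <<'E'
from h import *
state(); p=shot('wrist'); P=cloud(p)
m=(P[...,2]>25)&(P[...,2]<70)&(abs(P[...,0]-435)<45)&(abs(P[...,1]-290)<80)&(p['pixels'].max(-1)<40)
q=P[m]; print(m.sum(), np.round(np.percentile(q,[1,50,99],axis=0)) if m.any() else '')
save(p,'w10')
p=shot('top'); prof(p,606,-120,-5.5,16); P=cloud(p); m=(abs(P[...,0]-606)<60)&(abs(P[...,1]+120)<45)&(P[...,2]>12); print(np.round(np.nanmean(P[m],0)))
E
```

```text
t 78.43 tcp [433.6 308.   92.9] yaw 4.85 z [-0.001 -0.001 -1.   ] f [-0.2 -0.2  0.3] w 0.7 g 0.0
114 [[391. 274.  32.]
 [416. 289.  54.]
 [428. 296.  59.]]
-80 0; -72 0; -64 1; -56 2; -48 3; -40 5; -32 72; -24 66; -16 65; -8 63; 0 59; 8 54; 16 50; 24 44; 32 39; 40 35; 48 2; 56 3; 64 2; 72 3; 80 2; 
[ 603. -119.   53.]
```

View pics/w10.png

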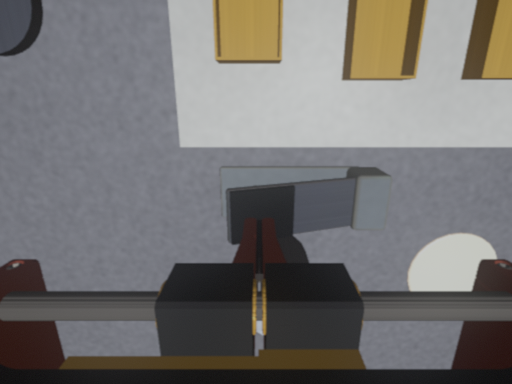

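Call:
{"method": "play_rows", "body": {
  "dp": [
    [0.5, 0, -10],
    [0, 0, -12],
    [0, 0, -6],
    [0, 0, -3],
    [0, 0, -2],
    [0, 0, -2],
    [0, 0, -2],
    [0, 0, -2]
  ],
  "yaw": [0, 0, 0, 0, 0, 0, 0, 0]
}}

```text
t: 79.2
ee_pos: [434.7, 309.0, 54.8]
orientation: [-3.138, -0.133, -0.001]
ft_force: [-2.1, 2.4, 4.3]
width: 0.7
grasp_force: 2.2
```

Call:
{"method": "play_rows", "body": {
  "dp": [
    [0, 0, -2],
    [0, 0, -2],
    [0, 0, -2],
    [0, 0, -2],
    [0, 0, -2],
    [0, 0, -2],
    [0, 0, -2],
    [0, 0, -1]
  ],
  "yaw": [0, 0, 0, 0, 0, 0, 0, 0]
}}

```text
t: 79.87
ee_pos: [435.5, 310.0, 40.2]
orientation: [-3.136, -0.133, -0.004]
ft_force: [-2.5, 4.2, 8.2]
width: 0.2
grasp_force: 3.7
```

Call:
{"method": "play_rows", "body": {
  "dp": [
    [0, 0, 0],
    [0, 0, 0]
  ],
  "yaw": [0, 0]
}}

```text
t: 80.03
ee_pos: [435.5, 310.0, 40.4]
orientation: [-3.136, -0.133, -0.004]
ft_force: [-2.3, 5.3, 7.5]
width: 0.5
grasp_force: 3.7
```

Call:
{"method": "play_rows", "body": {
  "dp": [
    [0, 0, -1.5],
    [0, 0, -1.5],
    [0, 0, -1.5],
    [0, 0, -1.5],
    [0, 0, 0],
    [0, 0, 0]
  ],
  "yaw": [0, 0, 0, 0, 0, 0]
}}

```text
t: 80.53
ee_pos: [435.6, 310.3, 35.5]
orientation: [-3.136, -0.133, -0.005]
ft_force: [-6.2, 3.5, 20.5]
width: 0.7
grasp_force: 10.4
```

Call:
{"method": "play_rows", "body": {
  "dp": [
    [0, 0, -1],
    [0, 0, -1],
    [0, 0, 0],
    [0, 0, 0]
  ],
  "yaw": [0, 0, 0, 0]
}}

```text
t: 80.87
ee_pos: [435.7, 310.3, 35.0]
orientation: [-3.136, -0.133, -0.005]
ft_force: [-9.5, 2.1, 37.9]
width: 0.3
grasp_force: 19.1
```

The pedal is at its stop: the TCP has levelled off near z 35 and the force has jumped to 38 N. I'll let it up and retreat.

Call:
{"method": "play_rows", "body": {
  "dp": [
    [0, 0, 4],
    [0, 0, 5],
    [0, 0, 6],
    [0, 0, 8],
    [0, 0, 10],
    [0, 0, 20],
    [0, 0, 30],
    [0, 0, 35]
  ],
  "yaw": [0, 0, 0, 0, 0, 0, 0, 0]
}}

```text
t: 81.53
ee_pos: [433.0, 307.7, 149.4]
orientation: [3.137, 0.133, -0.005]
ft_force: [-0.3, 0.1, 0.2]
width: 0.7
grasp_force: 0.0
```

Call:
{"method": "play_rows", "body": {
  "dp": [
    [-10, -20, 30],
    [-10, -30, 20],
    [-10, -30, 10],
    [-10, -30, 0],
    [-10, -30, 0],
    [0, -20, 0],
    [0, 0, 0],
    [0, 0, 0]
  ],
  "yaw": [0, 0, 0, 0, 0, 0, 0, 0]
}}

```text
t: 82.2
ee_pos: [384.4, 148.1, 209.9]
orientation: [-3.138, -0.13, -0.001]
ft_force: [-0.1, 0.2, 0.4]
width: 0.4
grasp_force: 0.0
```

```bash
python3 - <<'E'
from h import *
state(); p=shot('top'); prof(p,606,-120,-5.5,16)
for c in [(578,328),(573.5,225),(582,125.5)]: prof(p,*c,4.9)
prof(p,437,310,94,8)
q=shot('scene'); save(q,'s10',(180,120,512,360),2.2)
E
```

```text
t 82.2 tcp [384.4 148.1 209.9] yaw 4.73 z [ 0.001  0.001 -1.   ] f [-0.1  0.2  0.4] w 0.4 g 0.0
-80 0; -72 0; -64 1; -56 3; -48 3; -40 5; -32 72; -24 68; -16 65; -8 62; 0 59; 8 53; 16 49; 24 44; 32 38; 40 34; 48 2; 56 2; 64 3; 72 3; 80 3; 
-80 None; -72 None; -64 None; -56 4; -48 3; -40 2; -32 13; -24 5; -16 5; -8 5; 0 4; 8 4; 16 4; 24 4; 32 8; 40 44; 48 70; 56 93; 64 111; 72 1; 80 0; 
-80 2; -72 1; -64 2; -56 2; -48 3; -40 3; -32 16; -24 4; -16 3; -8 4; 0 4; 8 5; 16 4; 24 5; 32 8; 40 42; 48 70; 56 92; 64 112; 72 2; 80 0; 
-80 3; -72 3; -64 3; -56 3; -48 2; -40 2; -32 15; -24 4; -16 4; -8 5; 0 4; 8 4; 16 4; 24 5; 32 7; 40 40; 48 69; 56 91; 64 111; 72 57; 80 None; 
-80 None; -72 None; -64 None; -56 None; -48 None; -40 None; -32 None; -24 None; -16 None; -8 None; 0 None; 8 None; 16 None; 24 None; 32 None; 40 None; 48 None; 56 None; 64 None; 72 None; 80 None;
```

View pics/s10.png

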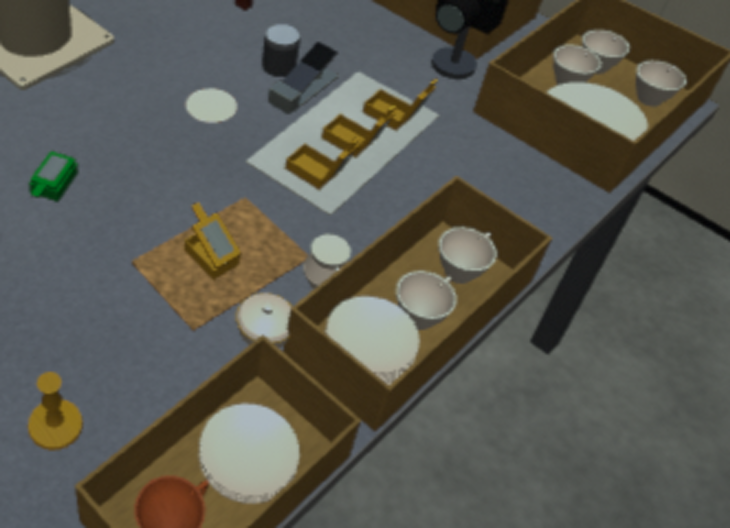

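The scene shows three open tins on the board at (310,165), (348,130) and (390,105), the ajar tin on the mat at (212,245), and the pedal back up at (315,60). I'm handing in.

```bash
python3 -c "
from workcell import ticket
print(ticket.close_job())"
```

```text
the job is handed in; nothing more can be done
None
```

The job is handed in (no verdict came back): three sound tins stand open on the board, the stiff one ajar on the mat, and the pedal was pressed to its stop and let up; an early over-firm grip dragged the first tin, now reset.

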